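Close an insert mould on its bush and hold it shut

TASK

Stand the bronze bush, flange up, in the round pocket of the mould half that is screwed to the table, then set the loose upper half on the two guide pins, the big hole over the thick pin. Press the upper half down against the spring under the bush until the two halves meet all round, and finish while still holding it pressed shut - do not let go. Leave the loupe, the setting ring and the V-block where they are.

Things in the scene. Friction and masses are not known exactly. Their poses are not given: they have to be found in the camera images.
- lower_half: Lower mould half: aluminium block 124 (x) x 78 (y) x 44 mm high, fixed to the table, a low foot (10 mm high, 11 mm wide) along each short end. Origin: centre of its underside, on the table; z up. Its top at z = 44 mm is the parting face; it has two upright guide pins, thick at x = +44, thin at x = -44 mm (y = 0), and in the middle a round pocket 40 mm wide with a 2 mm chamfered mouth.
- thick_pin (a point): Tip of the thick steel guide pin: 18 mm diameter, rising 28 mm above the parting face, tapering over the last 9 mm to a third of its width.
- thin_pin (a point): Tip of the thin steel guide pin: 10 mm diameter, same height and taper as the thick one. A plate held off-centre rubs on the pins, so shutting the mould takes 10 to 25 N of push.
- pocket (a point): Centre of the pocket's mouth, in the parting face, 44 mm above the lower half's origin, on the pocket's vertical axis. The pocket's floor is the ejector pad.
- ejector (a joint): Travel (m) of the 37 mm round ejector pad: 0 = up, 19 mm below the parting face; grows as it is pushed down; stop at 0.014. Its spring pushes up with 8 N at 0, 14 N at 0.010. With the bush on it, unpressed, the bush's top is 10 mm above the parting face; with the mould shut it reads about 0.010. The bush and upper half's weight alone hardly move it.
- upper_half: Loose upper mould half: aluminium plate 124 (x) x 78 (y) x 20 mm, about 0.42 kg, lying right way up. Origin: centre of its underside; z up. Through-holes 20 mm wide at x = +44 and 12 mm at x = -44 mm (y = 0), edges chamfered. Shut, its x axis points as the lower half's does and its origin is at the pocket point; resting unpressed on the bush it is 10 mm higher.
- lug (a point): Centre of the top of the upper half's grip lug, 52 mm above its origin. The lug is 40 mm long (x), 24 mm wide (y, take it across this) and 32 mm tall, in the middle of the plate.
- bush: Bronze bush with a flange at the top, standing upright on the table, flange up; flange diameter 34 mm, flange 8 mm thick, total height 29 mm, body below it 26 mm in diameter, about 0.07 kg. Origin: centre of its underside; z up along its axis.
- loupe: Black watch loupe, 33 mm diameter, 32 mm tall, a bystander; origin at the centre of its underside.
- ring_gauge: Steel setting ring, 38 mm diameter, 12 mm high, a bystander; origin at the centre of its underside.
- v_block: Steel V-block, 40 x 42 x 34 mm, a bystander; origin at the centre of its underside.
Things that resemble listed ones, but are neither listed nor needed, are in the scene too. What is shaped like the bush but green or turquoise is not meant.

How it is judged:
By the outcome, as a careful person would: the job done as asked, in the order asked, and still so for the second after the job is handed in, while the arm keeps its last pose, push and grip.
It also fails if it takes over 56 s, if anything falls off the work surface, if the arm or the gripper's body presses on something with over 40 N, if the wrist force passes 120 N, or if a joint passes its speed limit or range.

ROBOT

A 6-joint arm with a two-finger parallel gripper is mounted at the origin on a cart in front of the work surface, level with it; the furniture and walls round the work are solid. World frame = base frame: x ahead of the robot, y to its left, z up, the work surface at z = 0. Lengths are in m, angles in rad, forces in N, time in s.
With the tool pointing down it reaches from about 0.15 to 0.775 m from the base axis. Payload 6.1 kg.
Tool frame: the origin (TCP) lies midway between the tips of the shut fingers; the grasp point (between the pads) lies 19 mm behind it (manip.grasp_offset is the z of the grasp point in the tool frame, in m); z points along the fingers, y is the direction in which the jaws open and shut (so a half turn about z gives the same grasp; the last joint's range is limited). The gripper opens to 85 mm and grips with 20 to 120 N. Pads are 22 mm wide; open, the fingers measure 114 mm over their backs; the gripper's body (76 mm by 85 mm) begins 54 mm behind the grasp point. The pads swing forward as they close: fully open they stand 13 mm farther back than shut.
Start: joints at [-1.188, 0.126, -0.04, 1.405, 0, 1.571], TCP at [0.196, -0.487, 0.231] pointing down, gripper open.
Joint ranges: [-2.72, 2.72], [-0.95, 1.95], [-1.27, 1.35], [-1.78, 2.02], [-1.46, 1.47], [-3.14, 3.14]. Speed limits (rad/s): [2.39, 2.39, 3.01, 3.14, 3.14, 3.14].

INTERFACE

Orientations are given as a 3x3 rotation matrix whose columns are the frame's x, y, z axes.
In Python, from bench import manip, eyes gives the robot as it stands.
- The arm moves only by the tool play_rows, never from a script. Its argument "motion" is a list of rows, each an object with "travel": the shift along the tool's x, y, z normalised to -1 to 1, where 1 is 2.5 cm, a list of three; "twist": the turn, a rotation vector about the tool's x, y, z normalised to -1 to 1, where 1 is 180 degrees, a list of three. In form: [{"travel": [x, y, z], "twist": [wx, wy, wz]}, ...]. A call has 1 to 20 rows; each row shifts and turns the commanded pose from where the row before left it, along the tool's axes as they then stand; what a row does not reach is not made up. A row lasts 1/10 s, in which the tool goes at most 50 mm and 8.59 degrees, less where a joint would pass 70% of its speed; a pose out of reach is approached as far as the arm can. A call with a number of a shift or a turn outside -1 to 1 is refused whole. A call with a gripper value outside its range is refused whole. "grip" is the opening, from 0 (shut) to 1 (fully open), set as the call begins (left out, the last holds). The fingers move at their own pace and stop on an object; the grip force is fixed at half the most. Time passes only in rows, so rows that do not move let the fingers close. It gives the time, the measured TCP pose, the force and the opening at its end, in the units of the state.
- manip.read_state(): the state, without advancing time (a new reading comes with each control period).
- eyes.snapshot(name): name is "scene" or "top"; returns a dict with "frame" (384x512x3 uint8, red, green, blue), "camera_matrix" (3x3 intrinsics, pixels), "k1" (the pictures are not rectified: a ray, as slopes to the right and down, at radius r is drawn at 1 + k1 r^2 times it, then the intrinsics apply), "R" (3x3) and "t" (3): a world point X has camera coordinates R X + t. Camera axes: x right, y down, z forward; pixel columns grow to the right and rows downward; lengths in m; the calibration is good to about 2 mm. A picture is of the moment at which its call begins. There is no depth.
- manip.job_done(): hands the job in, once; it reports no verdict.
The state is a dict: "time": time; "joint_positions": joint angles; "dq": joint speeds; "tau": joint torques, N m; "position": TCP position; "eef_rot": TCP orientation; "wrist_force": force on the tool from outside, world axes, zero at the start; "wrist_torque": the same for the moment, N m; "gripper_width": opening from 0.0 (shut) to 1.0 (fully open).
Only numpy, scipy, OpenCV 4.12 (cv2) and the standard library are available. Lean on these libraries where they do the work, as an engineer would, in place of code of your own. Each camera call takes 0.05 s, during which the arm holds its last target.

## Working session

There is one attempt and no reset: what is moved stays moved. The work goes in short steps, Python scripts to look and compute and a tool call to move; the robot and the scene stay as the last step left them, time stands still between calls to the robot, and variables do not carry over. Pictures are saved under pics/ and viewed, and the job is handed in when it is done.

Besides the shell and the picture viewer there is one more tool, called after ">>>" in YAML: its name, and indented under it one key for each argument. play_rows: Moves the arm, as the interface text tells. Its arguments: {"type":"object","properties":{"motion":{"type":"array","items":{"type":"object","properties":{"travel":{"type":"array","items":{"type":"number"}},"twist":{"type":"array","items":{"type":"number"}}}}},"grip":{"type":"number"}},"required":["motion"]}

```bash
ls; mkdir -p pics; python3 - <<'E'
from bench import manip, eyes
import cv2, numpy as np, pickle
s=manip.read_state()
print({k:np.round(v,3).tolist() for k,v in s.items()}, manip.grasp_offset)
for n in("scene","top"):
    d=eyes.snapshot(n); pickle.dump(d,open(f'{n}0.pkl','wb'))
    cv2.imwrite(f'pics/{n}0.png',cv2.resize(d["frame"][:,:,::-1],(800,600),interpolation=cv2.INTER_CUBIC))
    print(n,d["camera_matrix"],d["k1"],d["R"],d["t"])
E
```

```text
pics
{'time': 0.0, 'joint_positions': [-1.188, 0.126, -0.041, 1.405, -0.0, 1.571], 'dq': [-0.0, 0.001, 0.0, -0.0, -0.001, -0.002], 'tau': [-0.0, -43.591, 35.292, 0.017, -0.0, -0.0], 'position': [0.196, -0.487, 0.231], 'eef_rot': [[0.928, 0.374, -0.001], [0.374, -0.928, 0.001], [-0.0, -0.002, -1.0]], 'wrist_force': [-0.1, 0.492, -0.888], 'wrist_torque': [-0.039, 0.009, -0.039], 'gripper_width': 1.003} -0.0187
scene [[435.33634062   0.         259.90086899]
 [  0.         435.33634062 190.85427316]
 [  0.           0.           1.        ]] 0.04911734075863364 [[ 0.89435765 -0.44726634 -0.00878688]
 [-0.35280638 -0.69312591 -0.62857309]
 [ 0.27504917  0.56526922 -0.77770088]] [-0.5027755   0.24559136  0.88723789]
top [[451.91926194   0.         253.8230349 ]
 [  0.         451.91926194 196.6896239 ]
 [  0.           0.           1.        ]] 0.005056745347613011 [[ 0.02852103 -0.99958546  0.00393116]
 [-0.98256898 -0.0287578  -0.18366052]
 [ 0.18369743  0.00137555 -0.98298187]] [-0.01598236  0.5517647   1.12438225]
```

View pics/scene0.png

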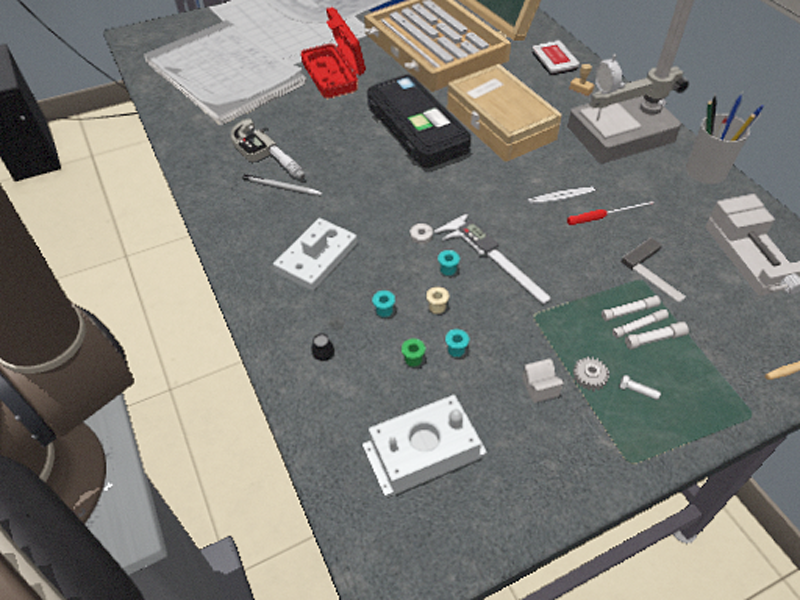

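View pics/top0.png

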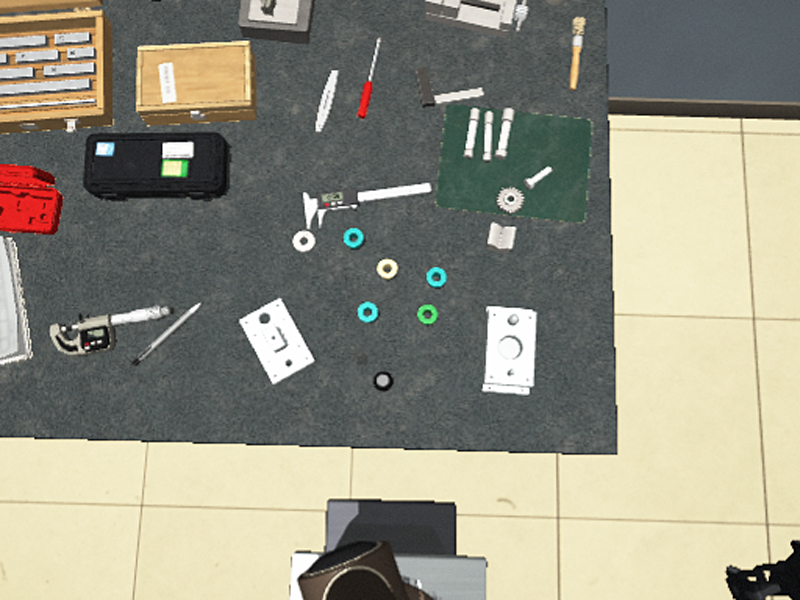

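```bash
cat > h.py <<'E'
import numpy as np, cv2, pickle
def proj(d,X):
    X=np.atleast_2d(X); c=X@d["R"].T+d["t"]; s=c[:,:2]/c[:,2:]
    s=s*(1+d["k1"]*(s**2).sum(1,keepdims=True)); K=d["camera_matrix"]
    return s*[K[0,0],K[1,1]]+K[:2,2]
def ray(d,px):
    px=np.atleast_2d(np.float64(px)); K=d["camera_matrix"]
    s=cv2.undistortPoints(px[:,None],K,np.array([d["k1"],0,0,0.]))[:,0]
    v=np.c_[s,np.ones(len(s))]@d["R"]
    return -d["R"].T@d["t"], v
def onplane(d,px,z):
    o,v=ray(d,px); return o+v*((z-o[2])/v[:,2])[:,None]
def tri(ds,pxs):
    A=np.zeros((3,3));b=np.zeros(3)
    for d,p in zip(ds,pxs):
        o,v=ray(d,p);v=v[0]/np.linalg.norm(v[0]);P=np.eye(3)-np.outer(v,v);A+=P;b+=P@o
    return np.linalg.solve(A,b)
def crop(d,c0,r0,c1,r1,k,name):
    cv2.imwrite(name,cv2.resize(d["frame"][r0:r1,c0:c1,::-1],None,fx=k,fy=k,interpolation=cv2.INTER_CUBIC))
def load(n): return pickle.load(open(n+'.pkl','rb'))
E
python3 - <<'E'
from h import *
a=load('scene0');b=load('top0')
crop(a,165,130,325,320,3,'pics/s1.png')   # 480x570
crop(b,140,140,360,260,3.6,'pics/t1.png')
crop(a,225,245,320,320,8,'pics/s2.png')
crop(b,300,185,355,260,8,'pics/t2.png')
E
```

```text
(no output)
```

View pics/s1.png

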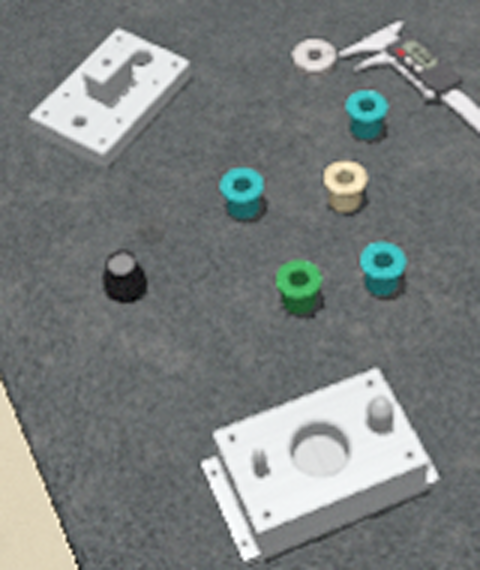

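View pics/t1.png

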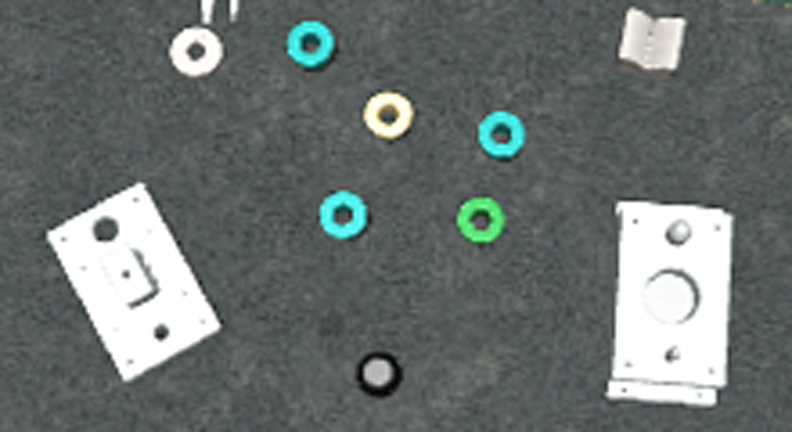

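View pics/s2.png

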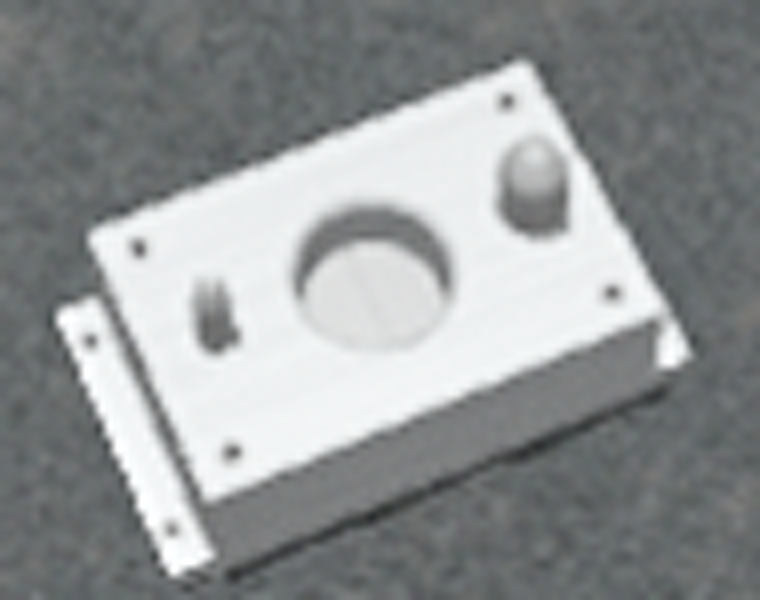

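View pics/t2.png

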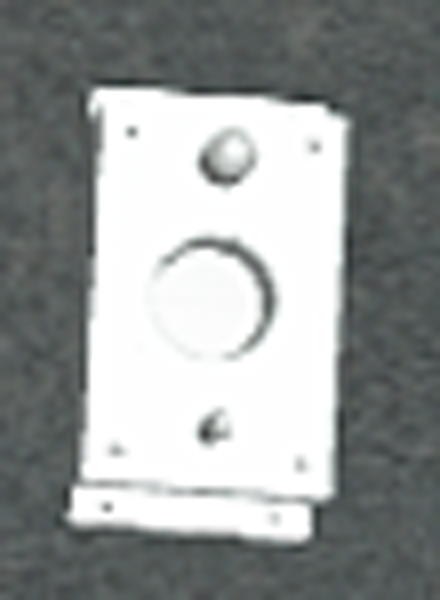

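```bash
cat >> h.py <<'E'
def dark(d,p,r=3):
    g=cv2.cvtColor(d["frame"],cv2.COLOR_RGB2GRAY).astype(float)
    c,q=int(round(p[0])),int(round(p[1])); w=g[q-r:q+r+1,c-r:c+r+1]
    k=np.clip(np.median(w)-8-w,0,None); y,x=np.mgrid[q-r:q+r+1,c-r:c+r+1]
    return np.array([(k*x).sum(),(k*y).sum()])/k.sum()
E
python3 - <<'E'
from h import *
a=load('scene0');b=load('top0')
f=lambda u,c0,r0,k=8:[np.array([(x+.5)/k-.5+c0,(y+.5)/k-.5+r0]) for x,y in u]
S=f([(507,101),(612,293),(232,452),(139,247)],225,245)
T=f([(131,132),(314,146),(300,464),(115,450)],300,185)
for n,d,P in(("scene",a,S),("top",b,T)):
    Q=np.array([dark(d,p) for p in P]); 
    W=onplane(d,Q,.044); print(n,np.round(Q,1).tolist()); print(W.round(4),W.mean(0).round(4))
    print('sides',[np.linalg.norm(W[i]-W[(i+1)%4]).round(4) for i in range(4)], 'diag',np.linalg.norm(W[0]-W[2]).round(4),np.linalg.norm(W[1]-W[3]).round(4))
C=onplane(a,f([(525,62),(657,318),(207,500),(92,238)],225,245),.044)
print('scene corners',C.round(4),C.mean(0),[np.linalg.norm(C[i]-C[(i+1)%4]).round(4) for i in range(4)])
print('pocket? scene',onplane(a,f([(373,278)],225,245),.044))
# colours
for n,d in(("scene",a),("top",b)):
    hsv=cv2.cvtColor(d["frame"],cv2.COLOR_RGB2HSV)
    m=cv2.inRange(hsv,(12,50,150),(30,200,255))
    k,l,st,ce=cv2.connectedComponentsWithStats(m)
    for i in range(1,k):
        if 40<st[i,4]<800: print(n,st[i],ce[i].round(1), onplane(d,ce[i],.029).round(3))
crop(a,225,150,320,235,7,'pics/s3.png')
E
```

```text
scene [[287.4, 256.4], [301.1, 281.2], [253.5, 301.1], [241.3, 274.7]]
[[ 0.5462 -0.1615  0.044 ]
 [ 0.5431 -0.2236  0.044 ]
 [ 0.4392 -0.2188  0.044 ]
 [ 0.4421 -0.1565  0.044 ]] [ 0.4927 -0.1901  0.044 ]
sides [np.float64(0.0622), np.float64(0.104), np.float64(0.0624), np.float64(0.1042)] diag 0.1214 0.1213
top [[316.0, 201.0], [339.0, 203.0], [336.9, 242.9], [314.1, 240.8]]
[[ 0.5465 -0.1628  0.044 ]
 [ 0.5432 -0.2228  0.044 ]
 [ 0.439  -0.217   0.044 ]
 [ 0.4425 -0.1581  0.044 ]] [ 0.4928 -0.1902  0.044 ]
sides [np.float64(0.0601), np.float64(0.1044), np.float64(0.0589), np.float64(0.1042)] diag 0.1205 0.1197
scene corners [[ 0.5562 -0.1555  0.044 ]
 [ 0.5497 -0.2346  0.044 ]
 [ 0.4286 -0.2271  0.044 ]
 [ 0.433  -0.1508  0.044 ]] [ 0.49187854 -0.19198535  0.044     ] [np.float64(0.0794), np.float64(0.1213), np.float64(0.0764), np.float64(0.1233)]
pocket? scene [[ 0.49152692 -0.19296609  0.044     ]]
scene [365  50  15   8  58] [372.2  53.3] [[1.147 0.373 0.029]]
scene [328  79  29  13  46] [341.6  85.4] [[0.973 0.282 0.029]]
scene [273 184  14  11 110] [279.7 189. ] [[0.624 0.017
[... 389 characters left out ...]
9]]
top [397 258  16  17  54] [403.7 264.7] [[ 0.389 -0.392  0.029]]
top [317 317  14  10  69] [324.3 320.9] [[ 0.243 -0.187  0.029]]
top [ 21 339  15   9  48] [ 27.9 342.8] [[0.17  0.552 0.029]]
top [408 338  26  18 144] [420.6 345.7] [[ 0.19  -0.427  0.029]]
top [127 343  21  11  53] [136.1 348. ] [[0.164 0.282 0.029]]
top [132 355  23  17 107] [142.6 362.8] [[0.13  0.263 0.029]]
top [299 355  19  28  88] [311.8 367.8] [[ 0.13  -0.156  0.029]]
top [172 361  14  23 100] [180.4 371.3] [[0.112 0.169 0.029]]
top [154 366  24  18 144] [165.6 377.1] [[0.098 0.204 0.029]]
top [ 55 374  14  10  42] [ 60.3 378.4] [[0.088 0.463 0.029]]
top [490 381  17   3  44] [497.9 382.1] [[ 0.109 -0.614  0.029]]
```

View pics/s3.png

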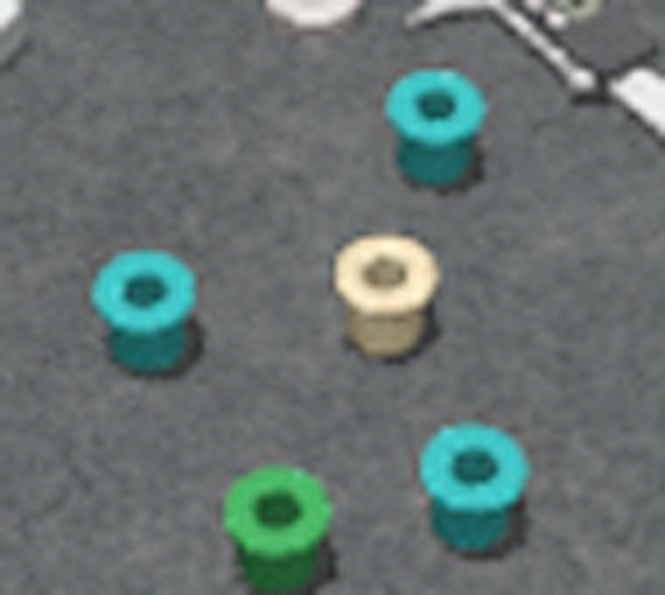

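```bash
python3 - <<'E'
from h import *
a=load('scene0');b=load('top0')
# bush flange top: bright ivory region
for n,d,c in(("scene",a,(280,191)),("top",b,(247.5,171.5))):
    c0,r0=int(c[0])-14,int(c[1])-16; w=cv2.resize(d["frame"][r0:r0+34,c0:c0+30],None,fx=8,fy=8,interpolation=cv2.INTER_CUBIC)
    g=w.astype(int); m=((g[:,:,0]-g[:,:,2]>18)&(g[:,:,0]>190)).astype(np.uint8)
    k,l,st,ce=cv2.connectedComponentsWithStats(m); i=1+st[1:,4].argmax(); m=(l==i).astype(np.uint8)
    ct=max(cv2.findContours(m,cv2.RETR_EXTERNAL,cv2.CHAIN_APPROX_NONE)[0],key=len)
    e=cv2.fitEllipse(cv2.convexHull(ct)); p=(np.array(e[0])+.5)/8-.5+[c0,r0]
    print(n,'bush',p.round(2),np.round(e[1],1)/8,e[2],onplane(d,p,.029).round(4), 'px per 34mm', np.ptp(proj(d,onplane(d,p,.029)+[[0,.017,0],[0,-.017,0]]),0))
crop(a,175,135,235,190,10,'pics/s4.png')
crop(b,150,185,205,250,9,'pics/t4.png')
E
```

```text
scene bush [279.57 188.78] [11.0125 14.35  ] 90.41809844970703 [[0.6241 0.0176 0.029 ]] px per 34mm [6.69126088 9.76934195]
top bush [247.38 171.36] [12.2625 13.2375] 86.31135559082031 [[0.6246 0.0192 0.029 ]] px per 34mm [12.68654086  0.36413028]
```

View pics/s4.png

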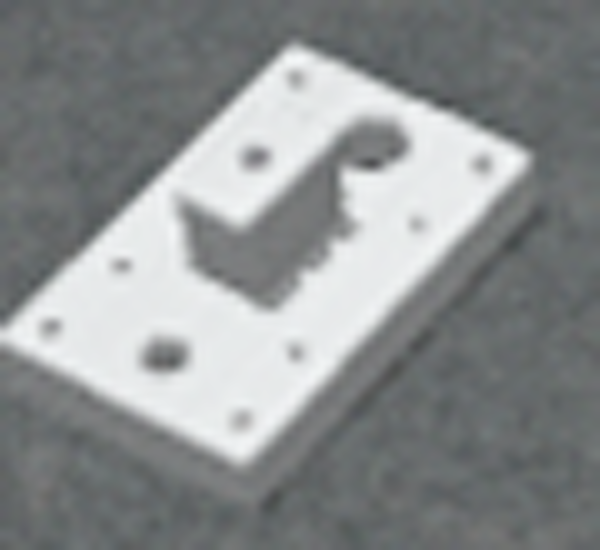

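View pics/t4.png

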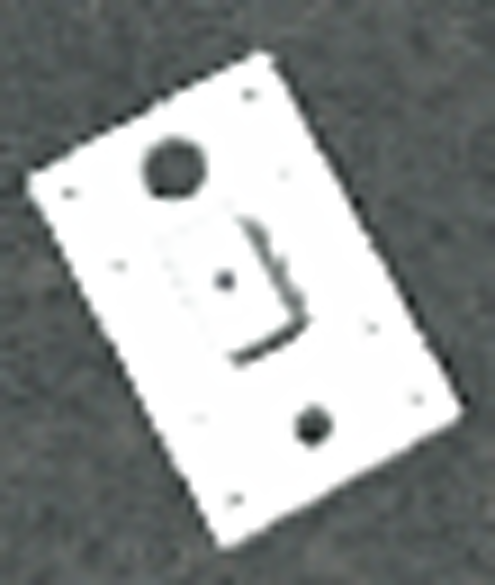

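```bash
python3 - <<'E'
from h import *
a=load('scene0');b=load('top0')
f=lambda u,c0,r0,k:[np.array([(x+.5)/k-.5+c0,(y+.5)/k-.5+r0]) for x,y in u]
S=f([(296,78),(482,164),(241,420),(51,327),(255,157)],175,135,10)
T=f([(68,192),(248,95),(417,399),(234,499),(225,281)],150,185,9)
QS=np.array([dark(a,p,2) for p in S]);QT=np.array([dark(b,p,2) for p in T])
print(QS-S,QT-T)
for n,d,Q in(("scene",a,QS),("top",b,QT)):
    W=onplane(d,Q[:4],.02);print(n,W.round(4),W.mean(0).round(4))
    v=W[0]+W[1]-W[2]-W[3];v2=W[0]-W[1]+W[3]-W[2];print(np.degrees(np.arctan2(v[1],v[0])),np.degrees(np.arctan2(v2[1],v2[0])),[np.linalg.norm(W[i]-W[(i+1)%4]).round(4) for i in range(4)])
    print('lug',onplane(d,Q[4],.052))
for i,j in ((4,4),(0,1),(0,0),(2,3),(2,2)): print('tri',i,j,tri([a,b],[QS[i],QT[j]]).round(4))
E
```

```text
[[-0.7110687  -1.26221374]
 [ 0.39507772  0.15362694]
 [ 0.54662921  0.53988764]
 [-0.13148148 -0.00661376]
 [ 0.00322129  0.06372549]] [[ 0.15613027  0.11111111]
 [ 0.14905149 -0.03794038]
 [-0.05811966  0.0034188 ]
 [ 0.05473856  0.08088235]
 [-0.02777778 -0.02777778]]
scene [[0.5244 0.2609 0.02  ]
 [0.5564 0.203  0.02  ]
 [0.4674 0.1477 0.02  ]
 [0.4352 0.201  0.02  ]] [0.4958 0.2031 0.02  ]
32.88558389060622 120.01795078718627 [np.float64(0.0662), np.float64(0.1048), np.float64(0.0623), np.float64(0.1074)]
lug [[0.49536999 0.20225924 0.052     ]]
top [[0.5251 0.2558 0.02  ]
 [0.5562 0.2045 0.02  ]
 [0.4671 0.1503 0.02  ]
 [0.4361 0.2017 0.02  ]] [0.4961 0.2031 0.02  ]
31.323320482147686 121.12461328298733 [np.float64(0.06), np.float64(0.1044), np.float64(0.06), np.float64(0.1042)]
lug [[0.49591492 0.20276887 0.052     ]]
tri 4 4 [0.4958 0.2029 0.0513]
tri 0 1 [0.5246 0.1945 0.0875]
tri 0 0 [0.5234 0.2546 0.0263]
tri 2 3 [ 0.462   0.21   -0.0493]
tri 2 2 [0.4678 0.1507 0.0165]
```

>>> play_rows:
  motion:
    - {"travel": [0.87, -0.46, 0.1], "twist": [0, 0, 0]}
    - {"travel": [0.87, -0.46, 0.1], "twist": [0, 0, 0]}
    - {"travel": [0.87, -0.46, 0.1], "twist": [0, 0, 0]}
    - {"travel": [0.87, -0.46, 0.1], "twist": [0, 0, 0]}
    - {"travel": [0.87, -0.46, 0.1], "twist": [0, 0, 0]}
    - {"travel": [0.87, -0.46, 0.1], "twist": [0, 0, 0]}
    - {"travel": [0.87, -0.46, 0.1], "twist": [0, 0, 0]}
    - {"travel": [0.87, -0.46, 0.1], "twist": [0, 0, 0]}
    - {"travel": [0.87, -0.46, 0.1], "twist": [0, 0, 0]}
    - {"travel": [0.87, -0.46, 0.1], "twist": [0, 0, 0]}
    - {"travel": [0.87, -0.46, 0.1], "twist": [0, 0, 0]}
    - {"travel": [0.87, -0.46, 0.1], "twist": [0, 0, 0]}
    - {"travel": [0.87, -0.46, 0.1], "twist": [0, 0, 0]}
    - {"travel": [0.87, -0.46, 0.1], "twist": [0, 0, 0]}
    - {"travel": [0.87, -0.46, 0.1], "twist": [0, 0, 0]}
    - {"travel": [0.87, -0.46, 0.1], "twist": [0, 0, 0]}
    - {"travel": [0.87, -0.46, 0.1], "twist": [0, 0, 0]}
    - {"travel": [0.87, -0.46, 0.1], "twist": [0, 0, 0]}
    - {"travel": [0.87, -0.46, 0.1], "twist": [0, 0, 0]}
    - {"travel": [0.87, -0.46, 0.1], "twist": [0, 0, 0]}
  grip: 0.65

```text
time: 2.1
position: [0.514, -0.1102, 0.1808]
eef_rot: [[0.928, 0.374, -0.001], [0.374, -0.928, 0.0], [-0.001, -0.0, -1.0]]
wrist_force: [0.2, -0.1, -0.4]
gripper_width: 0.65
```

```bash
cat > go.py <<'E'
import sys,numpy as np
from bench import manip
def go(target,ang=None):
    s=manip.read_state();R=np.array(s["eef_rot"]);p=np.array(s["position"])
    a=np.degrees(np.arctan2(R[1,0],R[0,0]))
    d=R.T@(np.array(target)-p)
    print('t',round(s["time"],2),'p',p.round(4),'a',a.round(2),'tilt',R[:2,2].round(4),'q',np.round(s["joint_positions"],2),'F',np.round(s["wrist_force"],1),'w',round(s["gripper_width"],3))
    print('travel units',(d/.025).round(2),'len rows',np.linalg.norm(d)/.025)
    if ang is not None:
        w=-((ang-a+180)%360-180); print('twist z deg',round(w,2),'norm',round(w/180,4))
if __name__=="__main__":
    v=list(map(float,sys.argv[1:])); go(v[:3],v[3] if len(v)>3 else None)
E
python3 go.py .6243 .0184 .09
```

```text
t 2.1 p [ 0.514  -0.1102  0.1808] a 21.94 tilt [-0.0008  0.0001] q [-0.21  0.13 -0.14  1.3  -0.    2.55] F [ 0.2 -0.1 -0.4] w 0.65
travel units [ 6.02 -3.12  3.63] len rows 7.689009243050309
```

>>> play_rows:
  motion:
    - {"travel": [0.75, -0.39, 0.45]}
    - {"travel": [0.75, -0.39, 0.45]}
    - {"travel": [0.75, -0.39, 0.45]}
    - {"travel": [0.75, -0.39, 0.45]}
    - {"travel": [0.75, -0.39, 0.45]}
    - {"travel": [0.75, -0.39, 0.45]}
    - {"travel": [0.75, -0.39, 0.45]}
    - {"travel": [0.75, -0.39, 0.45]}
    - {"travel": [0, 0, 0]}
    - {"travel": [0, 0, 0]}

```text
invalid input at $.motion[0]: expected keys travel, twist
```

```bash
python3 go.py .6243 .0184 .0205; python3 - <<'E'
from h import *
from bench import eyes
a=eyes.snapshot("scene")
crop(a,225,100,345,225,4.8,'pics/s5.png')
E
```

```text
t 2.1 p [ 0.514  -0.1102  0.1808] a 21.94 tilt [-0.0008  0.0001] q [-0.21  0.13 -0.14  1.3  -0.    2.55] F [ 0.2 -0.1 -0.4] w 0.65
travel units [ 6.02 -3.12  6.41] len rows 9.329666861202446
```

View pics/s5.png

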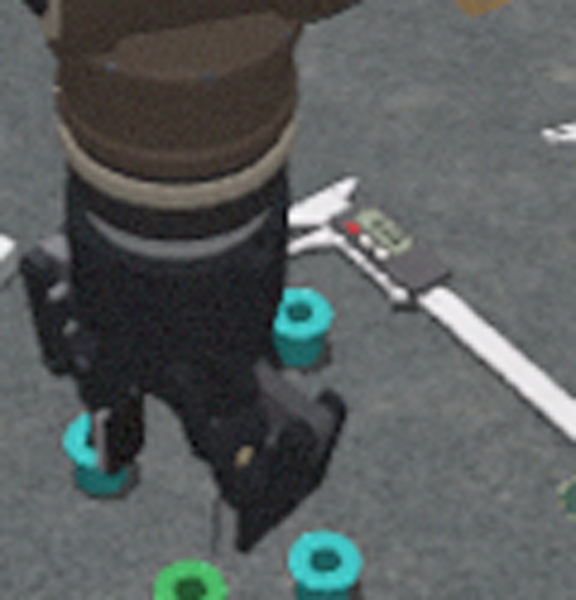

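The move was refused, as twist is required in every row. The picture shows the gripper in front of the bush, with its fingertips near (110,465) and (245,550) in the crop. I'm resending the move.

>>> play_rows:
  motion:
    - {"travel": [0.75, -0.39, 0.45], "twist": [0, 0, 0]}
    - {"travel": [0.75, -0.39, 0.45], "twist": [0, 0, 0]}
    - {"travel": [0.75, -0.39, 0.45], "twist": [0, 0, 0]}
    - {"travel": [0.75, -0.39, 0.45], "twist": [0, 0, 0]}
    - {"travel": [0.75, -0.39, 0.45], "twist": [0, 0, 0]}
    - {"travel": [0.75, -0.39, 0.45], "twist": [0, 0, 0]}
    - {"travel": [0.75, -0.39, 0.45], "twist": [0, 0, 0]}
    - {"travel": [0.75, -0.39, 0.45], "twist": [0, 0, 0]}
    - {"travel": [0, 0, 0], "twist": [0, 0, 0]}
    - {"travel": [0, 0, 0], "twist": [0, 0, 0]}

```text
time: 3.15
position: [0.6237, 0.0177, 0.0905]
eef_rot: [[0.927, 0.374, -0.001], [0.374, -0.927, -0.0], [-0.001, -0.0, -1.0]]
wrist_force: [0.5, 0.5, -0.2]
gripper_width: 0.651
```

```bash
python3 go.py .6243 .0184 .0205; python3 - <<'E'
from h import *
from bench import eyes
a=eyes.snapshot("scene")
crop(a,225,100,345,225,4.8,'pics/s6.png')
E
```

```text
t 3.15 p [0.6237 0.0177 0.0905] a 21.99 tilt [-0.0015 -0.0003] q [ 0.03  0.34 -0.07  1.16 -0.    2.79] F [ 0.5  0.5 -0.2] w 0.651
travel units [ 0.04 -0.01  2.8 ] len rows 2.800303326247152
```

View pics/s6.png

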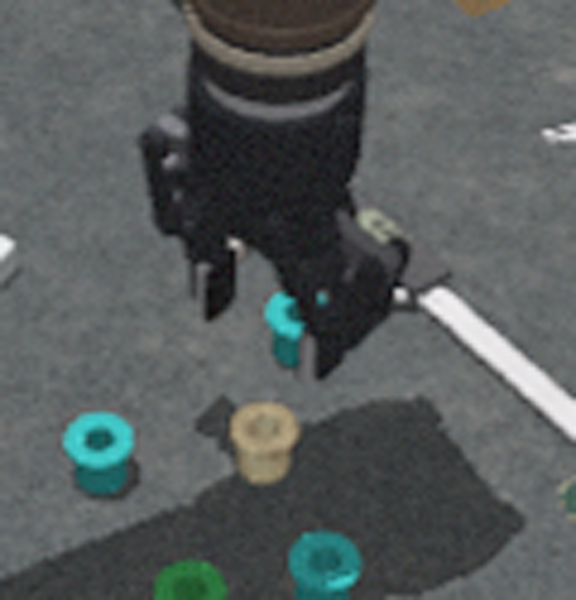

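```bash
python3 - <<'E'
from h import *
d=load('scene0')
for u in((212,318),(320,378),(266,348)):
    px=[(u[0]+.5)/4.8-.5+225,(u[1]+.5)/4.8-.5+100]
    for z in (.08,.085,.09,.095): print(u,z,onplane(d,px,z).round(4))
for k in(-1,1):
  print(k,[.6237+k*.0276*.374,.0177-k*.0276*.928])
E
```

```text
(212, 318) 0.08 [[0.6135 0.0544 0.08  ]]
(212, 318) 0.085 [[0.6114 0.0504 0.085 ]]
(212, 318) 0.09 [[0.6093 0.0463 0.09  ]]
(212, 318) 0.095 [[0.6071 0.0423 0.095 ]]
(320, 378) 0.08 [[ 0.6417 -0.0035  0.08  ]]
(320, 378) 0.085 [[ 0.6394 -0.0071  0.085 ]]
(320, 378) 0.09 [[ 0.6371 -0.0107  0.09  ]]
(320, 378) 0.095 [[ 0.6348 -0.0144  0.095 ]]
(266, 348) 0.08 [[0.6278 0.0251 0.08  ]]
(266, 348) 0.085 [[0.6256 0.0213 0.085 ]]
(266, 348) 0.09 [[0.6234 0.0174 0.09  ]]
(266, 348) 0.095 [[0.6212 0.0136 0.095 ]]
-1 [0.6133776000000001, 0.0433128]
1 [0.6340224, -0.007912800000000001]
```

>>> play_rows:
  motion:
    - {"travel": [0.04, -0.01, 0.9], "twist": [0, 0, 0]}
    - {"travel": [0, 0, 0.9], "twist": [0, 0, 0]}
    - {"travel": [0, 0, 0.6], "twist": [0, 0, 0]}
    - {"travel": [0, 0, 0.36], "twist": [0, 0, 0]}
    - {"travel": [0, 0, 0], "twist": [0, 0, 0]}
    - {"travel": [0, 0, 0], "twist": [0, 0, 0]}

```text
time: 3.8
position: [0.6249, 0.0175, 0.0232]
eef_rot: [[0.928, 0.373, 0.001], [0.373, -0.928, -0.0], [0.001, 0.0, -1.0]]
wrist_force: [0.2, 0.2, 0.8]
gripper_width: 0.647
```

>>> play_rows:
  motion:
    - {"travel": [0, 0, 0], "twist": [0, 0, 0]}
    - {"travel": [0, 0, 0], "twist": [0, 0, 0]}
    - {"travel": [0, 0, 0], "twist": [0, 0, 0]}
    - {"travel": [0, 0, 0], "twist": [0, 0, 0]}
    - {"travel": [0, 0, 0], "twist": [0, 0, 0]}
    - {"travel": [0, 0, 0], "twist": [0, 0, 0]}
  grip: 0.2

```text
time: 4.4
position: [0.6254, 0.0179, 0.024]
eef_rot: [[0.928, 0.374, 0.002], [0.374, -0.928, -0.0], [0.002, 0.001, -1.0]]
wrist_force: [-1.6, -0.4, 5.9]
gripper_width: 0.352
```

```bash
python3 go.py .6243 .0184 .0215; python3 - <<'E'
from h import *
from bench import eyes
a=eyes.snapshot("scene")
crop(a,225,130,325,225,6,'pics/s7.png')
E
```

```text
t 4.4 p [0.6254 0.0179 0.024 ] a 21.94 tilt [ 0.0024 -0.    ] q [ 0.03  0.38 -0.17  1.02 -0.    2.79] F [-1.6 -0.4  5.9] w 0.352
travel units [-0.03 -0.04  0.1 ] len rows 0.10998322231186766
```

View pics/s7.png

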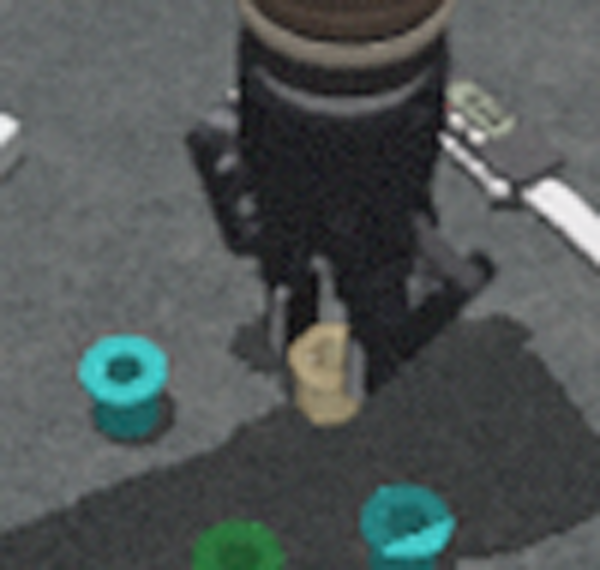

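>>> play_rows:
  motion:
    - {"travel": [0, 0, 0], "twist": [0, 0, 0]}
    - {"travel": [0, 0, 0], "twist": [0, 0, 0]}
    - {"travel": [0, 0, 0], "twist": [0, 0, 0]}

```text
time: 4.75
position: [0.6254, 0.0178, 0.024]
eef_rot: [[0.928, 0.374, 0.002], [0.374, -0.928, -0.0], [0.002, 0.001, -1.0]]
wrist_force: [-1.9, 0.0, 5.5]
gripper_width: 0.349
```

>>> play_rows:
  motion:
    - {"travel": [0, 0, -0.5], "twist": [0, 0, 0]}
    - {"travel": [0, 0, -0.8], "twist": [0, 0, 0]}
    - {"travel": [0, 0, -0.9], "twist": [0, 0, 0]}
    - {"travel": [0, 0, -0.9], "twist": [0, 0, 0]}
    - {"travel": [0, 0, 0], "twist": [0, 0, 0]}
    - {"travel": [0, 0, 0], "twist": [0, 0, 0]}

```text
time: 5.35
position: [0.6249, 0.0179, 0.1004]
eef_rot: [[0.928, 0.374, 0.001], [0.374, -0.928, 0.0], [0.001, 0.0, -1.0]]
wrist_force: [0.7, 0.3, -1.8]
gripper_width: 0.346
```

```bash
python3 go.py .6243 .0184 .0215; python3 - <<'E'
from h import *
from bench import eyes
a=eyes.snapshot("scene")
crop(a,235,90,325,170,8,'pics/s8.png')
E
```

```text
t 5.35 p [0.6249 0.0179 0.1004] a 21.94 tilt [0.0014 0.0001] q [ 0.03  0.34 -0.05  1.17  0.    2.79] F [ 0.7  0.3 -1.8] w 0.346
travel units [-0.02 -0.03  3.16] len rows 3.1572786705971754
```

View pics/s8.png

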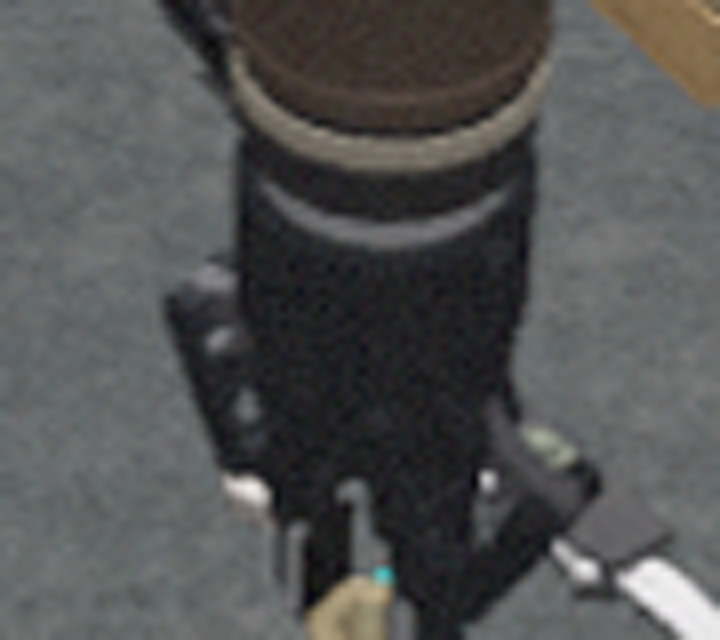

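```bash
python3 - <<'E'
from h import *
from bench import eyes
a=eyes.snapshot("scene");pickle.dump(a,open('scene1.pkl','wb'))
crop(a,255,140,315,190,12,'pics/s9.png')
E
```

```text
(no output)
```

View pics/s9.png

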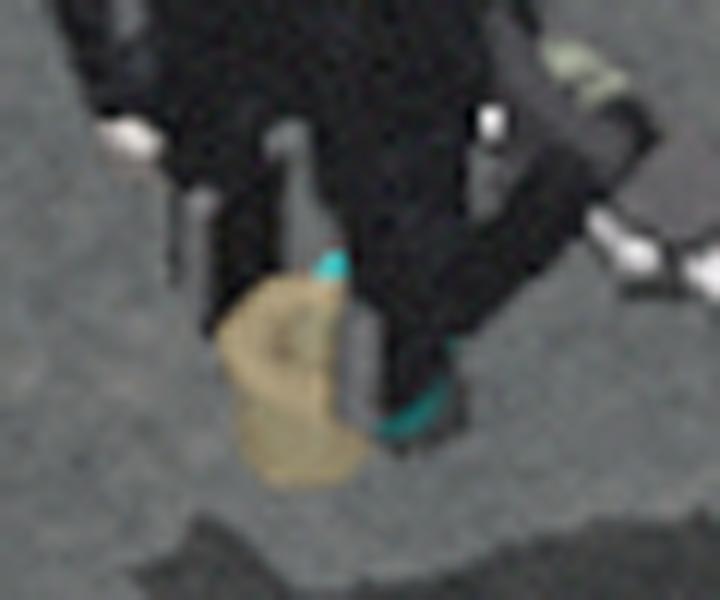

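>>> play_rows:
  motion:
    - {"travel": [0, 0, -0.3], "twist": [0, 0, 0.034]}
    - {"travel": [0, 0, -0.3], "twist": [0, 0, 0.034]}
    - {"travel": [0, 0, -0.3], "twist": [0, 0, 0.035]}
    - {"travel": [0, 0, -0.3], "twist": [0, 0, 0.035]}
    - {"travel": [0, 0, 0], "twist": [0, 0, 0]}

```text
time: 5.95
position: [0.6241, -0.0054, 0.1295]
eef_rot: [[1.0, -0.015, -0.001], [-0.015, -1.0, 0.016], [-0.001, -0.016, -1.0]]
wrist_force: [0.6, 0.6, -1.3]
gripper_width: 0.347
```

```bash
python3 go.py .4928 -.1902 .11 -2.85
```

```text
t 5.95 p [ 0.6241 -0.0054  0.1295] a -0.86 tilt [-0.0007  0.0162] q [-0.02  0.33 -0.01  1.24  0.02  3.14] F [ 0.6  0.6 -1.3] w 0.347
travel units [-5.14  7.48  0.66] len rows 9.101088728289474
twist z deg 1.99 norm 0.0111
```

>>> play_rows:
  motion:
    - {"travel": [-0.5, 0.72, 0], "twist": [0, 0, 0]}
    - {"travel": [-0.5, 0.72, 0], "twist": [0, 0, 0]}
    - {"travel": [-0.5, 0.72, 0], "twist": [0, 0, 0]}
    - {"travel": [-0.5, 0.72, 0], "twist": [0, 0, 0]}
    - {"travel": [-0.5, 0.72, 0], "twist": [0, 0, 0]}
    - {"travel": [-0.5, 0.72, 0], "twist": [0, 0, 0]}
    - {"travel": [-0.5, 0.72, 0], "twist": [0, 0, 0]}
    - {"travel": [-0.5, 0.72, 0], "twist": [0, 0, 0]}
    - {"travel": [0, 0, 0], "twist": [0, 0, 0]}

```text
time: 6.85
position: [0.5205, -0.1474, 0.1262]
eef_rot: [[1.0, -0.015, -0.003], [-0.015, -1.0, 0.017], [-0.003, -0.017, -1.0]]
wrist_force: [-0.1, 0.9, -0.8]
gripper_width: 0.349
```

```bash
cat > go.py <<'E'
import sys,numpy as np
from scipy.spatial.transform import Rotation as Ro
from bench import manip
def go(target,ang=None):
    s=manip.read_state();R=np.array(s["eef_rot"]);p=np.array(s["position"])
    a=np.degrees(np.arctan2(R[1,0],R[0,0])); 
    print('t',round(s["time"],2),'p',p.round(4),'a',a.round(2),'tilt',R[:2,2].round(4),'q',np.round(s["joint_positions"],3),'F',np.round(s["wrist_force"],1),'w',round(s["gripper_width"],3))
    if ang is None: ang=a
    c,n=np.cos(np.radians(ang)),np.sin(np.radians(ang)); D=np.array([[c,n,0],[n,-c,0],[0,0,-1.]])
    w=Ro.from_matrix(R.T@D).as_rotvec(degrees=True); print('twist norm',(w/180).round(4))
    d=np.array(target)-p
    print('travel now-frame',(R.T@d/.025).round(2),'after-twist',(D.T@d/.025).round(2))
if __name__=="__main__":
    v=list(map(float,sys.argv[1:])); go(v[:3],v[3] if len(v)>3 else None)
E
python3 go.py .4928 -.1902 .11 -2.85
```

```text
t 6.85 p [ 0.5205 -0.1474  0.1262] a -0.86 tilt [-0.0026  0.0171] q [-0.285  0.182 -0.205  1.192  0.016  2.872] F [-0.1  0.9 -0.8] w 0.349
twist norm [-0.0054  0.001   0.011 ]
travel now-frame [-1.08  1.74  0.62] after-twist [-1.02  1.76  0.65]
```

>>> play_rows:
  motion:
    - {"travel": [0, 0, 0], "twist": [-0.0054, 0.001, 0.011]}
    - {"travel": [-0.51, 0.88, 0], "twist": [0, 0, 0]}
    - {"travel": [-0.51, 0.88, 0], "twist": [0, 0, 0]}
    - {"travel": [0, 0, 0.3], "twist": [0, 0, 0]}
    - {"travel": [0, 0, 0], "twist": [0, 0, 0]}
    - {"travel": [0, 0, 0], "twist": [0, 0, 0]}

```text
time: 7.45
position: [0.495, -0.1882, 0.1191]
eef_rot: [[0.999, -0.047, 0.002], [-0.047, -0.999, 0.001], [0.001, -0.001, -1.0]]
wrist_force: [0.0, 0.6, -0.5]
gripper_width: 0.353
```

```bash
python3 go.py .4928 -.1902 .085 -2.85;  python3 - <<'E'
from h import *
from bench import eyes
a=eyes.snapshot("scene");pickle.dump(a,open('scene1.pkl','wb'))
b=eyes.snapshot("top");pickle.dump(b,open('top1.pkl','wb'))
crop(a,215,200,325,310,5.4,'pics/s10.png')
crop(b,290,170,370,260,6,'pics/t10.png')
E
```

```text
t 7.45 p [ 0.495  -0.1882  0.1191] a -2.67 tilt [0.0015 0.0006] q [-3.640e-01  1.570e-01 -2.500e-01  1.162e+00  1.000e-03  2.824e+00] F [ 0.   0.6 -0.5] w 0.353
twist norm [-0.0002 -0.0005  0.001 ]
travel now-frame [-0.09  0.08  1.36] after-twist [-0.08  0.08  1.37]
```

View pics/s10.png

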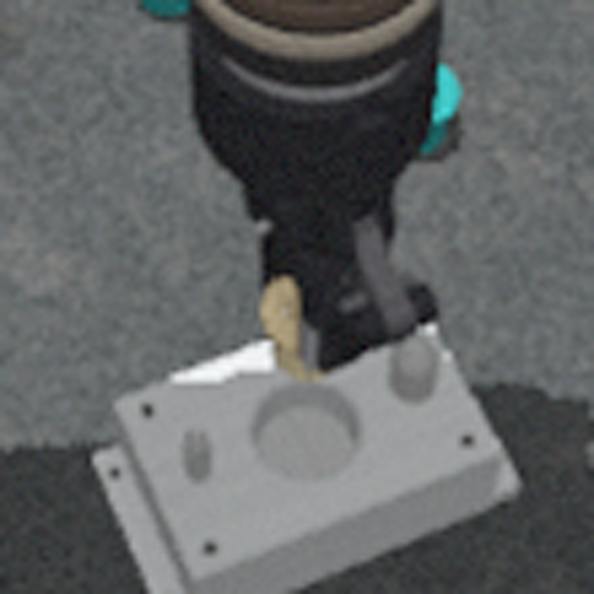

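View pics/t10.png

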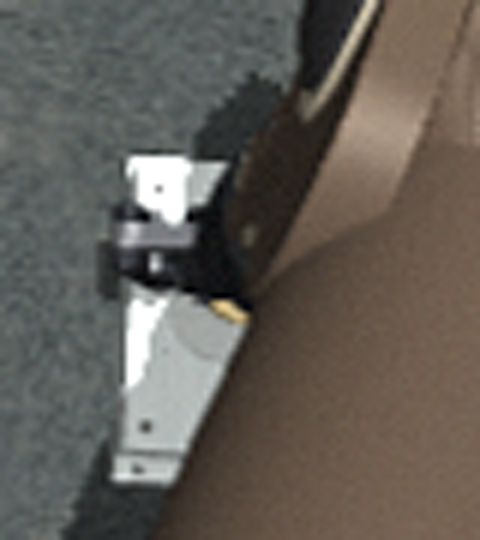

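```bash
python3 - <<'E'
from h import *
a=load('scene1')
crop(a,255,240,300,280,16,'pics/s11.png')
X0=np.array([.495,-.1882,.1191-.024])
for dx,dy in((0,0),):
  for r,z in((.017,.029),(.013,0)):
    t=np.linspace(0,2*np.pi,8,endpoint=False)
    P=np.c_[r*np.cos(t),r*np.sin(t),0*t+z]+X0
    print(((proj(a,P)-[255,240]+.5)*16).round(0).tolist())
E
```

```text
[[409.0, 214.0], [325.0, 152.0], [216.0, 159.0], [145.0, 231.0], [153.0, 328.0], [238.0, 392.0], [350.0, 384.0], [421.0, 310.0]]
[[374.0, 351.0], [311.0, 304.0], [230.0, 309.0], [177.0, 364.0], [183.0, 437.0], [246.0, 485.0], [329.0, 479.0], [382.0, 423.0]]
```

View pics/s11.png

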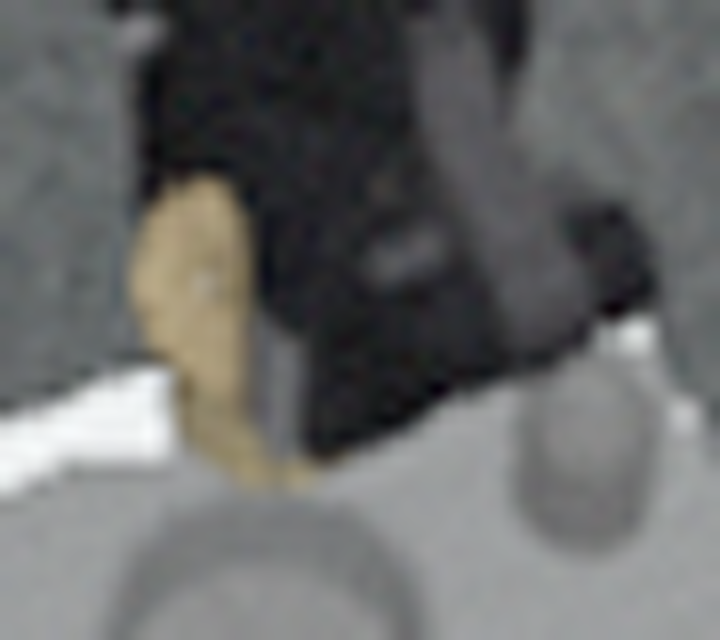

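>>> play_rows:
  motion:
    - {"travel": [-0.09, 0.08, 0.4], "twist": [0, 0, 0]}
    - {"travel": [0, 0, 0.6], "twist": [0, 0, 0]}
    - {"travel": [0, 0, 0.6], "twist": [0, 0, 0]}
    - {"travel": [0, 0, 0.4], "twist": [0, 0, 0]}
    - {"travel": [0, 0, 0.2], "twist": [0, 0, 0]}
    - {"travel": [0, 0, 0.2], "twist": [0, 0, 0]}
    - {"travel": [0, 0, 0], "twist": [0, 0, 0]}
    - {"travel": [0, 0, 0], "twist": [0, 0, 0]}

```text
time: 8.35
position: [0.4929, -0.1911, 0.0602]
eef_rot: [[0.999, -0.047, 0.003], [-0.047, -0.999, -0.0], [0.003, 0.0, -1.0]]
wrist_force: [-0.0, 0.0, -0.1]
gripper_width: 0.348
```

```bash
python3 go.py .4928 -.1902 .050 -2.85;  python3 - <<'E'
from h import *
from bench import eyes
a=eyes.snapshot("scene");pickle.dump(a,open('scene1.pkl','wb'))
crop(a,225,240,315,315,8,'pics/s12.png')
E
```

```text
t 8.35 p [ 0.4929 -0.1911  0.0602] a -2.72 tilt [ 0.0031 -0.0005] q [-3.700e-01  1.860e-01 -3.490e-01  1.032e+00  1.000e-03  2.819e+00] F [-0.   0.  -0.1] w 0.348
twist norm [ 0.0001 -0.001   0.0007]
travel now-frame [-0.01 -0.04  0.41] after-twist [-0.01 -0.04  0.41]
```

View pics/s12.png

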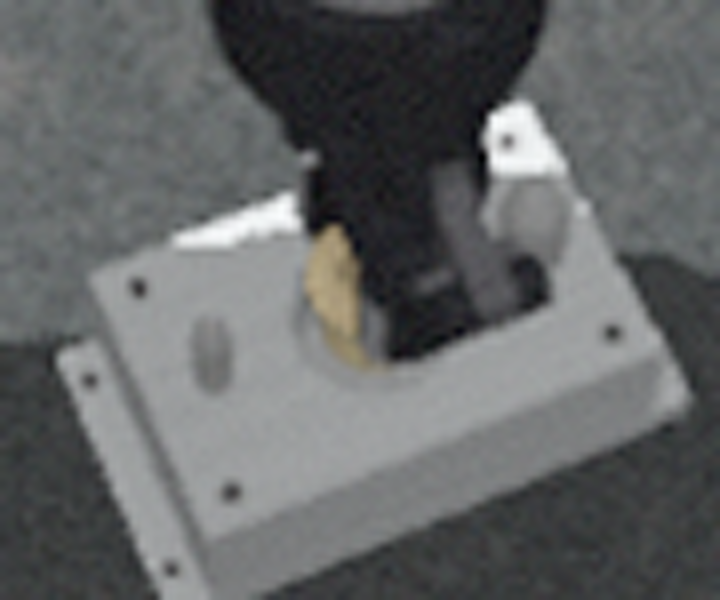

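>>> play_rows:
  motion:
    - {"travel": [0, 0, 0.15], "twist": [0, 0, 0]}
    - {"travel": [0, 0, 0.15], "twist": [0, 0, 0]}
    - {"travel": [0, 0, 0.1], "twist": [0, 0, 0]}
    - {"travel": [0, 0, 0], "twist": [0, 0, 0]}
    - {"travel": [0, 0, 0], "twist": [0, 0, 0]}
    - {"travel": [0, 0, 0], "twist": [0, 0, 0]}

```text
time: 9.0
position: [0.4928, -0.191, 0.0499]
eef_rot: [[0.999, -0.047, 0.003], [-0.047, -0.999, -0.0], [0.003, 0.0, -1.0]]
wrist_force: [-0.1, 0.7, -1.3]
gripper_width: 0.348
```

```bash
python3 go.py .4928 -.1902 .049 -2.85;  python3 - <<'E'
from h import *
from bench import eyes
a=eyes.snapshot("scene");pickle.dump(a,open('scene1.pkl','wb'))
crop(a,245,240,305,300,10,'pics/s13.png')
E
```

```text
t 9.0 p [ 0.4928 -0.191   0.0499] a -2.72 tilt [ 0.0027 -0.0003] q [-3.700e-01  1.940e-01 -3.640e-01  1.010e+00  1.000e-03  2.819e+00] F [-0.1  0.7 -1.3] w 0.348
twist norm [ 0.0001 -0.0009  0.0007]
travel now-frame [-0.   -0.03  0.04] after-twist [-0.   -0.03  0.04]
```

View pics/s13.png

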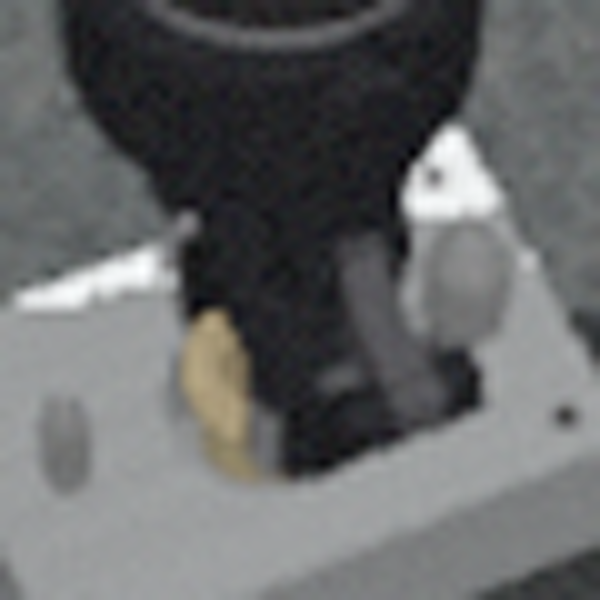

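>>> play_rows:
  motion:
    - {"travel": [0, 0, 0.06], "twist": [0, 0, 0]}
    - {"travel": [0, 0, 0], "twist": [0, 0, 0]}
    - {"travel": [0, 0, 0], "twist": [0, 0, 0]}

```text
time: 9.35
position: [0.4931, -0.1911, 0.0489]
eef_rot: [[0.999, -0.047, 0.004], [-0.047, -0.999, -0.001], [0.004, 0.0, -1.0]]
wrist_force: [-1.1, 1.0, 4.9]
gripper_width: 0.352
```

>>> play_rows:
  motion:
    - {"travel": [0, 0, 0], "twist": [0, 0, 0]}
    - {"travel": [0, 0, 0], "twist": [0, 0, 0]}
    - {"travel": [0, 0, 0], "twist": [0, 0, 0]}
    - {"travel": [0, 0, 0], "twist": [0, 0, 0]}
  grip: 0.6

```text
time: 9.75
position: [0.4926, -0.191, 0.0481]
eef_rot: [[0.999, -0.047, 0.002], [-0.047, -0.999, -0.0], [0.002, 0.0, -1.0]]
wrist_force: [0.3, 0.3, -1.6]
gripper_width: 0.605
```

>>> play_rows:
  motion:
    - {"travel": [0, 0, -0.3], "twist": [0, 0, 0]}
    - {"travel": [0, 0, -0.6], "twist": [0, 0, 0]}
    - {"travel": [0, 0, -1], "twist": [0, 0, 0]}
    - {"travel": [0, 0, -1], "twist": [0, 0, 0]}
    - {"travel": [0, -1, -0.2], "twist": [0, 0, 0]}
    - {"travel": [0, -1, 0], "twist": [0, 0, 0]}
    - {"travel": [0, -1, 0], "twist": [0, 0, 0]}
    - {"travel": [0, -1, 0], "twist": [0, 0, 0]}
    - {"travel": [0, -1, 0], "twist": [0, 0, 0]}
    - {"travel": [0, -1, 0], "twist": [0, 0, 0]}

```text
time: 10.75
position: [0.4997, -0.0402, 0.1265]
eef_rot: [[0.999, -0.048, 0.003], [-0.048, -0.999, -0.0], [0.003, 0.0, -1.0]]
wrist_force: [-0.1, -0.3, 0.4]
gripper_width: 0.599
```

```bash
python3 go.py .4958 .2029 .12 28.5;  python3 - <<'E'
from h import *
from bench import eyes
a=eyes.snapshot("scene");pickle.dump(a,open('scene2.pkl','wb'))
b=eyes.snapshot("top");pickle.dump(b,open('top2.pkl','wb'))
crop(a,225,245,320,320,8,'pics/s14.png')
crop(b,300,185,355,260,8,'pics/t14.png')
E
```

```text
t 10.75 p [ 0.4997 -0.0402  0.1265] a -2.73 tilt [ 0.0032 -0.0003] q [-0.08   0.1   -0.299  1.168 -0.     3.109] F [-0.1 -0.3  0.4] w 0.599
twist norm [ 0.0003 -0.001  -0.1735]
travel now-frame [-0.62 -9.71  0.26] after-twist [ 4.5  -8.62  0.26]
```

View pics/s14.png

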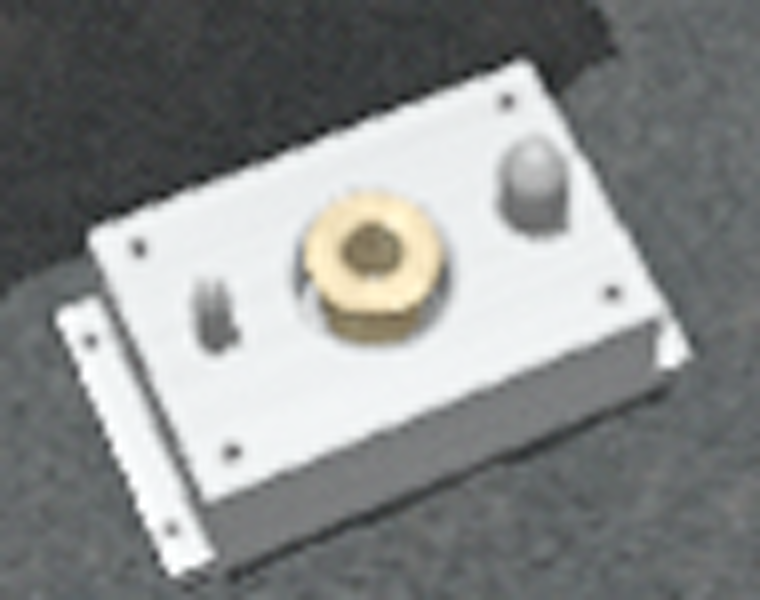

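View pics/t14.png

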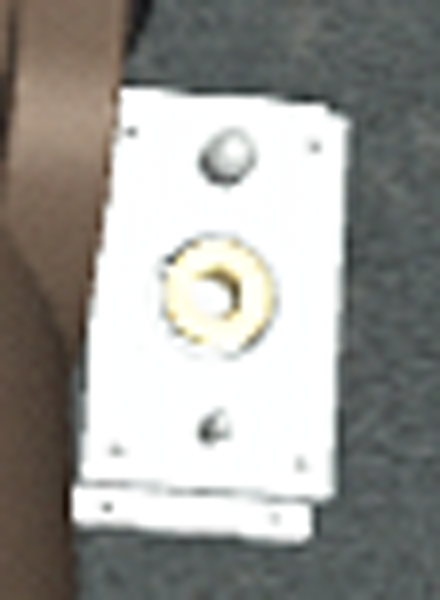

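>>> play_rows:
  motion:
    - {"travel": [0, -0.5, -0.2], "twist": [0, 0, -0.0378]}
    - {"travel": [0, -0.5, 0], "twist": [0, 0, -0.0378]}
    - {"travel": [0, -0.5, 0], "twist": [0, 0, -0.0378]}
    - {"travel": [0, -0.5, 0], "twist": [0, 0, -0.0378]}
    - {"travel": [0, -0.5, 0], "twist": [0, 0, -0.0378]}
    - {"travel": [0, 0, 0], "twist": [0, 0, 0]}

```text
time: 11.45
position: [0.4877, 0.0196, 0.1312]
eef_rot: [[0.854, 0.521, 0.003], [0.521, -0.854, -0.0], [0.002, 0.002, -1.0]]
wrist_force: [0.9, -0.7, -0.1]
gripper_width: 0.597
```

```bash
python3 go.py .4958 .2029 .09 31.3
```

```text
t 11.45 p [0.4877 0.0196 0.1312] a 31.38 tilt [ 0.0027 -0.0003] q [ 0.04   0.074 -0.318  1.177 -0.     2.634] F [ 0.9 -0.7 -0.1] w 0.597
twist norm [ 0.0005 -0.0007  0.0004]
travel now-frame [ 4.09 -6.09  1.65] after-twist [ 4.09 -6.1   1.65]
```

>>> play_rows:
  motion:
    - {"travel": [0.51, -0.76, 0.2], "twist": [0, 0, 0]}
    - {"travel": [0.51, -0.76, 0.2], "twist": [0, 0, 0]}
    - {"travel": [0.51, -0.76, 0.2], "twist": [0, 0, 0]}
    - {"travel": [0.51, -0.76, 0.2], "twist": [0, 0, 0]}
    - {"travel": [0.51, -0.76, 0.2], "twist": [0, 0, 0]}
    - {"travel": [0.51, -0.76, 0.2], "twist": [0, 0, 0]}
    - {"travel": [0.51, -0.76, 0.2], "twist": [0, 0, 0]}
    - {"travel": [0.51, -0.76, 0.2], "twist": [0, 0, 0]}
    - {"travel": [0, 0, 0], "twist": [0, 0, 0]}
    - {"travel": [0, 0, 0], "twist": [0, 0, 0]}

```text
time: 12.45
position: [0.4965, 0.2016, 0.0907]
eef_rot: [[0.855, 0.518, 0.002], [0.518, -0.855, -0.001], [0.001, 0.002, -1.0]]
wrist_force: [-0.3, -0.1, 1.3]
gripper_width: 0.598
```

```bash
python3 go.py .4958 .2029 .024 31.3;python3 - <<'E'
from h import *
from bench import eyes
a=eyes.snapshot("scene")
crop(a,165,90,265,190,6,'pics/s15.png')
E
```

```text
t 12.45 p [0.4965 0.2016 0.0907] a 31.22 tilt [ 0.0023 -0.001 ] q [ 3.870e-01  1.820e-01 -2.840e-01  1.103e+00 -2.000e-03  2.983e+00] F [-0.3 -0.1  1.3] w 0.598
twist norm [ 0.0007 -0.0005 -0.0005]
travel now-frame [-0.   -0.06  2.67] after-twist [ 0.   -0.06  2.67]
```

View pics/s15.png

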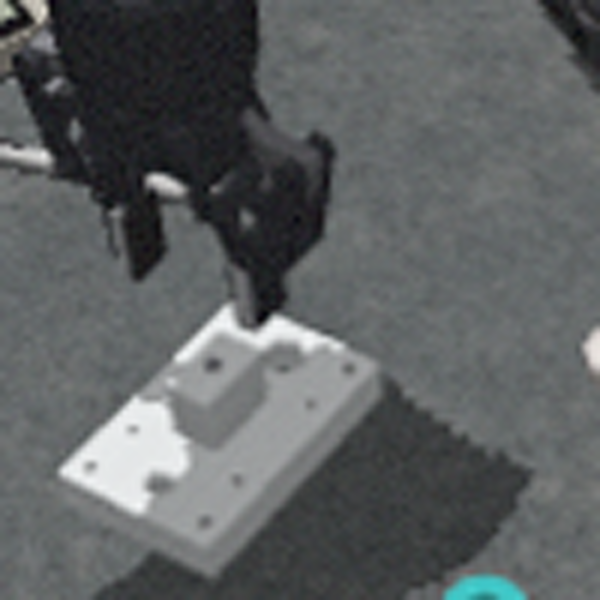

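>>> play_rows:
  motion:
    - {"travel": [0, -0.06, 0.8], "twist": [0, 0, 0]}
    - {"travel": [0, 0, 0.8], "twist": [0, 0, 0]}
    - {"travel": [0, 0, 0.6], "twist": [0, 0, 0]}
    - {"travel": [0, 0, 0.4], "twist": [0, 0, 0]}
    - {"travel": [0, 0, 0], "twist": [0, 0, 0]}
    - {"travel": [0, 0, 0], "twist": [0, 0, 0]}

```text
time: 13.1
position: [0.496, 0.203, 0.0263]
eef_rot: [[0.855, 0.519, 0.003], [0.519, -0.855, -0.0], [0.002, 0.002, -1.0]]
wrist_force: [0.5, 0.6, -0.1]
gripper_width: 0.603
```

>>> play_rows:
  motion:
    - {"travel": [0, 0, 0], "twist": [0, 0, 0]}
    - {"travel": [0, 0, 0], "twist": [0, 0, 0]}
    - {"travel": [0, 0, 0], "twist": [0, 0, 0]}
    - {"travel": [0, 0, 0], "twist": [0, 0, 0]}
    - {"travel": [0, 0, 0], "twist": [0, 0, 0]}
    - {"travel": [0, 0, 0], "twist": [0, 0, 0]}
    - {"travel": [0, 0, 0], "twist": [0, 0, 0]}
  grip: 0.05

```text
time: 13.8
position: [0.4965, 0.2035, 0.027]
eef_rot: [[0.855, 0.519, 0.005], [0.519, -0.855, -0.0], [0.004, 0.003, -1.0]]
wrist_force: [0.4, -2.7, 5.5]
gripper_width: 0.268
```

```bash
python3 go.py .4958 .2029 .024 31.3;python3 - <<'E'
from h import *
from bench import eyes
a=eyes.snapshot("scene")
crop(a,165,110,265,190,7,'pics/s16.png')
E
```

```text
t 13.8 p [0.4965 0.2035 0.027 ] a 31.29 tilt [ 0.0048 -0.0001] q [ 3.900e-01  2.240e-01 -3.800e-01  9.620e-01 -2.000e-03  2.986e+00] F [ 0.4 -2.7  5.5] w 0.268
twist norm [ 0.0008 -0.0013 -0.    ]
travel now-frame [-0.04  0.01  0.12] after-twist [-0.04  0.01  0.12]
```

View pics/s16.png

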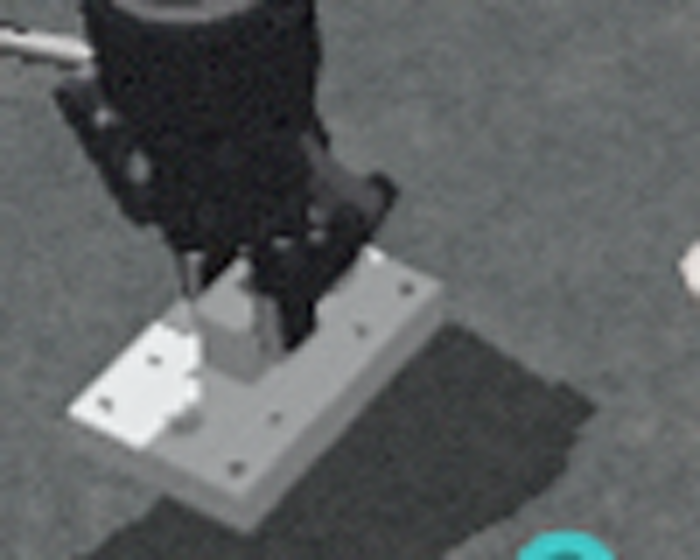

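>>> play_rows:
  motion:
    - {"travel": [0, 0, -0.3], "twist": [0, 0, 0]}
    - {"travel": [0, 0, -0.5], "twist": [0, 0, 0]}
    - {"travel": [0, 0, -0.8], "twist": [0, 0, 0]}
    - {"travel": [0, 0, -1], "twist": [0, 0, 0]}
    - {"travel": [0, 0, -1], "twist": [0, 0, 0]}
    - {"travel": [0, 0, -0.8], "twist": [0, 0, 0]}
    - {"travel": [0, 0, -0.4], "twist": [0, 0, 0]}
    - {"travel": [0, 0, 0], "twist": [0, 0, 0]}
    - {"travel": [0, 0, 0], "twist": [0, 0, 0]}

```text
time: 14.75
position: [0.4949, 0.2034, 0.145]
eef_rot: [[0.854, 0.52, 0.002], [0.52, -0.854, -0.001], [0.001, 0.001, -1.0]]
wrist_force: [-0.2, -0.4, -4.6]
gripper_width: 0.265
```

```bash
python3 go.py .4928 -.1902 .13 31.3;python3 - <<'E'
from h import *
from bench import eyes
a=eyes.snapshot("scene")
crop(a,150,60,270,170,5.4,'pics/s17.png')
E
```

```text
t 14.75 p [0.4949 0.2034 0.145 ] a 31.3 tilt [ 0.0016 -0.0005] q [ 3.910e-01  1.570e-01 -1.920e-01  1.220e+00 -1.000e-03  2.986e+00] F [-0.2 -0.4 -4.6] w 0.265
twist norm [ 0.0004 -0.0003  0.    ]
travel now-frame [-8.25 13.41  0.61] after-twist [-8.25 13.41  0.6 ]
```

View pics/s17.png

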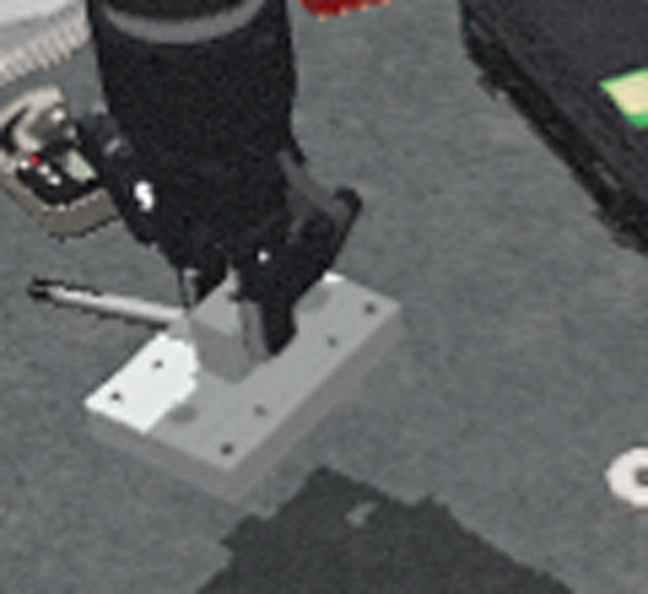

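>>> play_rows:
  motion:
    - {"travel": [-0.2, 0.33, 0], "twist": [0, 0, 0]}
    - {"travel": [-0.46, 0.74, 0], "twist": [0, 0, 0]}
    - {"travel": [-0.46, 0.74, 0], "twist": [0, 0, 0]}
    - {"travel": [-0.46, 0.74, 0], "twist": [0, 0, 0]}
    - {"travel": [-0.46, 0.74, 0], "twist": [0, 0, 0]}
    - {"travel": [-0.46, 0.74, 0], "twist": [0, 0, 0]}
    - {"travel": [-0.46, 0.74, 0], "twist": [0, 0, 0]}
    - {"travel": [-0.46, 0.74, 0], "twist": [0, 0, 0]}
    - {"travel": [-0.46, 0.74, 0], "twist": [0, 0, 0]}
    - {"travel": [-0.46, 0.74, 0], "twist": [0, 0, 0]}
    - {"travel": [-0.46, 0.74, 0], "twist": [0, 0, 0]}
    - {"travel": [-0.46, 0.74, 0], "twist": [0, 0, 0]}
    - {"travel": [-0.46, 0.74, 0], "twist": [0, 0, 0]}
    - {"travel": [-0.46, 0.74, 0], "twist": [0, 0, 0]}
    - {"travel": [-0.46, 0.74, 0], "twist": [0, 0, 0]}
    - {"travel": [-0.46, 0.74, 0], "twist": [0, 0, 0]}
    - {"travel": [-0.4, 0.65, 0], "twist": [0, 0, 0]}
    - {"travel": [-0.3, 0.5, 0], "twist": [0, 0, 0]}
    - {"travel": [-0.2, 0.3, 0], "twist": [0, 0, 0]}
    - {"travel": [0, 0, 0], "twist": [0, 0, 0]}

```text
time: 16.8
position: [0.4914, -0.1764, 0.1454]
eef_rot: [[0.855, 0.518, 0.002], [0.518, -0.855, -0.0], [0.002, 0.001, -1.0]]
wrist_force: [-0.7, 0.3, -4.1]
gripper_width: 0.271
```

```bash
python3 go.py .4928 -.1902 .13 -2.85
```

```text
t 16.8 p [ 0.4914 -0.1764  0.1454] a 31.22 tilt [ 0.0018 -0.0001] q [-3.450e-01  1.320e-01 -2.200e-01  1.216e+00  1.000e-03  2.252e+00] F [-0.7  0.3 -4.1] w 0.271
twist norm [ 0.0002 -0.0006  0.1893]
travel now-frame [-0.24  0.5   0.62] after-twist [0.09 0.55 0.62]
```

>>> play_rows:
  motion:
    - {"travel": [0, 0, 0], "twist": [0, 0, 0.038]}
    - {"travel": [0, 0, 0], "twist": [0, 0, 0.038]}
    - {"travel": [0, 0, 0], "twist": [0, 0, 0.038]}
    - {"travel": [0, 0, 0], "twist": [0, 0, 0.038]}
    - {"travel": [0, 0, 0], "twist": [0, 0, 0.0375]}
    - {"travel": [0.09, 0.55, 0], "twist": [0, 0, 0]}
    - {"travel": [0, 0, 0.3], "twist": [0, 0, 0]}
    - {"travel": [0, 0, 0], "twist": [0, 0, 0]}
    - {"travel": [0, 0, 0], "twist": [0, 0, 0]}

```text
time: 17.7
position: [0.4929, -0.1892, 0.1378]
eef_rot: [[0.999, -0.048, 0.001], [-0.048, -0.999, 0.0], [0.001, -0.0, -1.0]]
wrist_force: [-0.7, 0.6, -3.6]
gripper_width: 0.265
```

```bash
python3 go.py .4928 -.1902 .12 -2.85;python3 - <<'E'
from h import *
from bench import eyes
a=eyes.snapshot("scene");pickle.dump(a,open('scene3.pkl','wb'))
b=eyes.snapshot("top");pickle.dump(b,open('top3.pkl','wb'))
crop(a,215,195,325,305,5.4,'pics/s18.png')
crop(b,290,170,370,260,6,'pics/t18.png')
E
```

```text
t 17.7 p [ 0.4929 -0.1892  0.1378] a -2.76 tilt [0.0014 0.0004] q [-3.670e-01  1.470e-01 -2.210e-01  1.202e+00  1.000e-03  2.823e+00] F [-0.7  0.6 -3.6] w 0.265
twist norm [-0.0002 -0.0005  0.0005]
travel now-frame [-0.    0.04  0.71] after-twist [-0.    0.04  0.71]
```

View pics/s18.png

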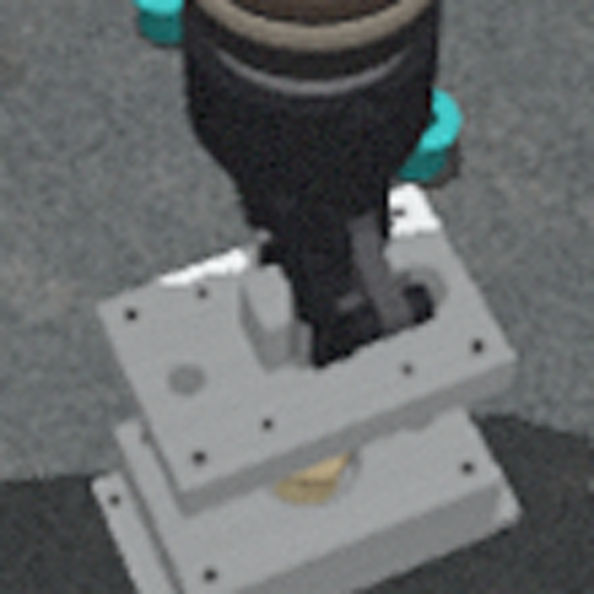

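View pics/t18.png

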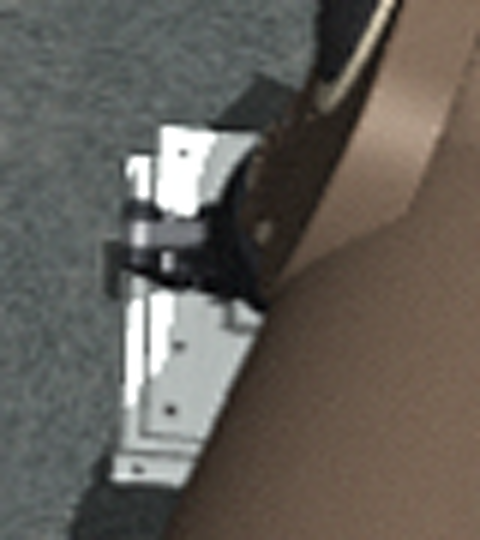

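```bash
python3 - <<'E'
from h import *
a=load('scene3');b=load('top3')
f=lambda u,c0,r0,k:[np.array([(x+.5)/k-.5+c0,(y+.5)/k-.5+r0]) for x,y in u]
S=f([(131,315),(478,346),(199,458),(400,212)],215,195,5.4)
Q=np.array([dark(a,p,2) for p in S]);print(Q-S)
T=f([(183,154),(171,410)],290,170,6);QT=np.array([dark(b,p,2) for p in T]);print(QT-T)
for z in(.129,.1308,.1325):
    W=onplane(a,Q,z);V=onplane(b,QT,z)
    d=W[1]-W[2]; e=V[0]-V[1]
    print(z,W.round(4).tolist(),'c',((W[0]+W[1])/2).round(4),'c2',((W[2]+W[3])/2).round(4),'yaw',np.degrees(np.arctan2(d[1],d[0])).round(2),'L',np.linalg.norm(d).round(4),np.linalg.norm(W[0]-W[2]).round(4))
    print('  top',V.round(4).tolist(),np.degrees(np.arctan2(e[1],e[0])).round(2),np.linalg.norm(e).round(4))
# lower half holes corners for compare in scene: same camera
E
```

```text
[[-0.03079922 -0.10838207]
 [-0.16061606  0.08250825]
 [-0.06242197 -0.1002913 ]
 [-0.97659033  0.47791914]]
[[ 0.00915222 -0.18641618]
 [-0.14687848 -0.00696767]]
0.129 [[0.4413, -0.1555, 0.129], [0.5425, -0.221, 0.129], [0.4384, -0.2156, 0.129], [0.5433, -0.1609, 0.129]] c [ 0.4919 -0.1883  0.129 ] c2 [ 0.4908 -0.1883  0.129 ] yaw -2.94 L 0.1042 0.0602
  top [[0.5462, -0.1609, 0.129], [0.4419, -0.1559, 0.129]] -2.74 0.1044
0.1308 [[0.4409, -0.1566, 0.1308], [0.5418, -0.2218, 0.1308], [0.4381, -0.2165, 0.1308], [0.5426, -0.1619, 0.1308]] c [ 0.4914 -0.1892  0.1308] c2 [ 0.4903 -0.1892  0.1308] yaw -2.94 L 0.1039 0.06
  top [[0.5458, -0.1606, 0.1308], [0.4417, -0.1557, 0.1308]] -2.74 0.1042
0.1325 [[0.4405, -0.1575, 0.1325], [0.5412, -0.2226, 0.1325], [0.4377, -0.2173, 0.1325], [0.542, -0.1629, 0.1325]] c [ 0.4909 -0.1901  0.1325] c2 [ 0.4899 -0.1901  0.1325] yaw -2.94 L 0.1036 0.0599
  top [[0.5455, -0.1604, 0.1325], [0.4416, -0.1554, 0.1325]] -2.74 0.1041
```

>>> play_rows:
  motion:
    - {"travel": [0.04, 0.06, 0.3], "twist": [0, 0, 0]}
    - {"travel": [0, 0, 0.5], "twist": [0, 0, 0]}
    - {"travel": [0, 0, 0.4], "twist": [0, 0, 0]}
    - {"travel": [0, 0, 0.15], "twist": [0, 0, 0]}
    - {"travel": [0, 0, 0], "twist": [0, 0, 0]}
    - {"travel": [0, 0, 0], "twist": [0, 0, 0]}

```text
time: 18.4
position: [0.4943, -0.1909, 0.1046]
eef_rot: [[0.999, -0.049, 0.002], [-0.049, -0.999, -0.0], [0.002, 0.0, -1.0]]
wrist_force: [-0.0, 0.9, -4.5]
gripper_width: 0.269
```

```bash
python3 go.py .4939 -.1907 .095 -2.85;python3 - <<'E'
from h import *
from bench import eyes
a=eyes.snapshot("scene");pickle.dump(a,open('scene4.pkl','wb'))
crop(a,225,210,320,310,6,'pics/s19.png')
E
```

```text
t 18.4 p [ 0.4943 -0.1909  0.1046] a -2.8 tilt [ 0.0024 -0.0002] q [-3.690e-01  1.630e-01 -2.750e-01  1.130e+00  1.000e-03  2.822e+00] F [-0.   0.9 -4.5] w 0.269
twist norm [ 0.     -0.0008  0.0003]
travel now-frame [-0.02 -0.01  0.38] after-twist [-0.02 -0.01  0.38]
```

View pics/s19.png

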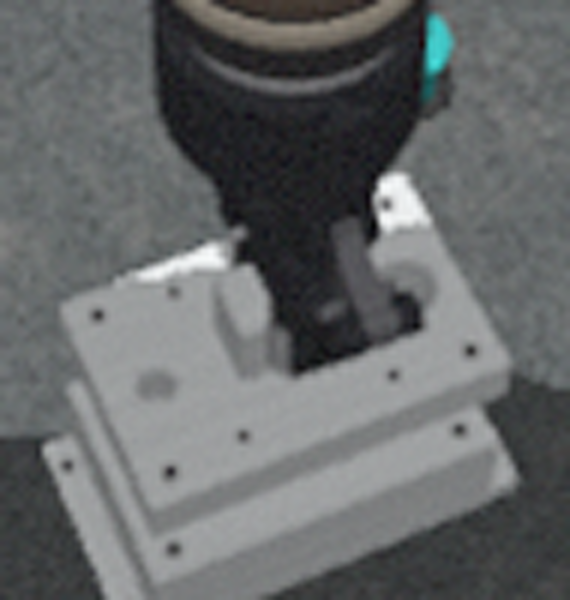

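```bash
python3 - <<'E'
from h import *
a=load('scene4')
f=lambda u,c0,r0,k:[np.array([(x+.5)/k-.5+c0,(y+.5)/k-.5+r0]) for x,y in u]
S=f([(97,315),(471,350),(170,471),(387,204)],225,210,6)
Q=np.array([dark(a,p,2) for p in S])
W=onplane(a,Q,.0976);print(W.round(4),((W[0]+W[1])/2).round(4),((W[2]+W[3])/2).round(4))
L=np.array([[.4421,-.1565],[.5431,-.2236],[.4392,-.2188],[.5462,-.1615]]);print((W[:,:2]-L).round(4))
E
```

```text
[[ 0.4426 -0.1584  0.0976]
 [ 0.5433 -0.2237  0.0976]
 [ 0.4394 -0.2184  0.0976]
 [ 0.543  -0.1638  0.0976]] [ 0.493  -0.191   0.0976] [ 0.4912 -0.1911  0.0976]
[[ 0.0005 -0.0019]
 [ 0.0002 -0.0001]
 [ 0.0002  0.0004]
 [-0.0032 -0.0023]]
```

>>> play_rows:
  motion:
    - {"travel": [0, 0, 0.15], "twist": [0, 0, 0]}
    - {"travel": [0, 0, 0.15], "twist": [0, 0, 0]}
    - {"travel": [0, 0, 0.15], "twist": [0, 0, 0]}
    - {"travel": [0, 0, 0], "twist": [0, 0, 0]}

```text
time: 18.85
position: [0.4939, -0.1908, 0.0926]
eef_rot: [[0.999, -0.049, 0.002], [-0.049, -0.999, 0.0], [0.001, -0.0, -1.0]]
wrist_force: [-0.0, -0.7, -3.5]
gripper_width: 0.265
```

```bash
python3 go.py .4939 -.1907 .085 -2.85
```

```text
t 18.85 p [ 0.4939 -0.1908  0.0926] a -2.81 tilt [0.0015 0.0002] q [-3.690e-01  1.700e-01 -2.950e-01  1.105e+00  1.000e-03  2.822e+00] F [-0.  -0.7 -3.5] w 0.265
twist norm [-0.0001 -0.0005  0.0002]
travel now-frame [-0.  -0.   0.3] after-twist [-0.  -0.   0.3]
```

No contact force yet, and the plate is 6 mm past the pin tips. I'm continuing down.

>>> play_rows:
  motion:
    - {"travel": [0, 0, 0.1], "twist": [0, 0, 0]}
    - {"travel": [0, 0, 0.1], "twist": [0, 0, 0]}
    - {"travel": [0, 0, 0.1], "twist": [0, 0, 0]}
    - {"travel": [0, 0, 0], "twist": [0, 0, 0]}

```text
time: 19.25
position: [0.4941, -0.1909, 0.0854]
eef_rot: [[0.999, -0.049, 0.002], [-0.049, -0.999, -0.0], [0.002, -0.0, -1.0]]
wrist_force: [-0.2, 0.6, -4.6]
gripper_width: 0.267
```

```bash
python3 go.py .4939 -.1907 .081 -2.85;python3 - <<'E'
from h import *
from bench import eyes
a=eyes.snapshot("scene");pickle.dump(a,open('scene5.pkl','wb'))
crop(a,225,220,320,315,6,'pics/s20.png')
E
```

```text
t 19.25 p [ 0.4941 -0.1909  0.0854] a -2.81 tilt [ 0.0019 -0.    ] q [-3.690e-01  1.740e-01 -3.060e-01  1.089e+00  1.000e-03  2.822e+00] F [-0.2  0.6 -4.6] w 0.267
twist norm [-0.     -0.0006  0.0002]
travel now-frame [-0.01 -0.01  0.18] after-twist [-0.01 -0.01  0.18]
```

View pics/s20.png

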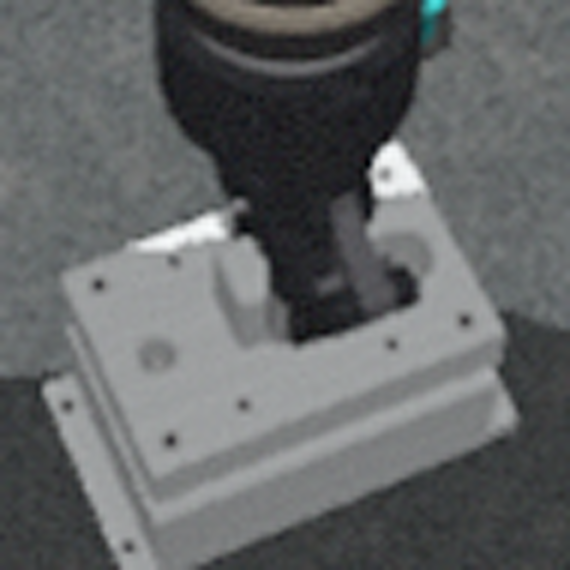

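>>> play_rows:
  motion:
    - {"travel": [0, 0, 0.1], "twist": [0, 0, 0]}
    - {"travel": [0, 0, 0.1], "twist": [0, 0, 0]}
    - {"travel": [0, 0, 0.1], "twist": [0, 0, 0]}
    - {"travel": [0, 0, 0], "twist": [0, 0, 0]}
    - {"travel": [0, 0, 0], "twist": [0, 0, 0]}

```text
time: 19.8
position: [0.4947, -0.1912, 0.0791]
eef_rot: [[0.999, -0.049, 0.003], [-0.049, -0.999, -0.001], [0.003, 0.001, -1.0]]
wrist_force: [-1.6, -0.4, 3.7]
gripper_width: 0.269
```

>>> play_rows:
  motion:
    - {"travel": [0, 0, 0.1], "twist": [0, 0, 0]}
    - {"travel": [0, 0, 0.1], "twist": [0, 0, 0]}
    - {"travel": [0, 0, 0], "twist": [0, 0, 0]}
    - {"travel": [0, 0, 0], "twist": [0, 0, 0]}

```text
time: 20.2
position: [0.4947, -0.1912, 0.0739]
eef_rot: [[0.999, -0.049, 0.003], [-0.049, -0.999, -0.001], [0.004, 0.001, -1.0]]
wrist_force: [-2.4, -0.5, 6.7]
gripper_width: 0.268
```

```bash
python3 go.py .4939 -.1907 .071 -2.85
```

```text
t 20.2 p [ 0.4947 -0.1912  0.0739] a -2.81 tilt [ 0.0035 -0.0009] q [-0.369  0.18  -0.325  1.062  0.     2.822] F [-2.4 -0.5  6.7] w 0.268
twist norm [ 0.0002 -0.0011  0.0002]
travel now-frame [-0.03 -0.02  0.12] after-twist [-0.03 -0.02  0.12]
```

>>> play_rows:
  motion:
    - {"travel": [-0.02, 0, 0.08], "twist": [0, 0, 0]}
    - {"travel": [0, 0, 0.08], "twist": [0, 0, 0]}
    - {"travel": [0, 0, 0], "twist": [0, 0, 0]}
    - {"travel": [0, 0, 0], "twist": [0, 0, 0]}

```text
time: 20.6
position: [0.4946, -0.1912, 0.071]
eef_rot: [[0.999, -0.049, 0.005], [-0.049, -0.999, -0.001], [0.005, 0.001, -1.0]]
wrist_force: [-4.1, 0.6, 13.0]
gripper_width: 0.272
```

```bash
python3 go.py .4939 -.1907 .071 -2.85
```

```text
t 20.6 p [ 0.4946 -0.1912  0.071 ] a -2.81 tilt [ 0.0048 -0.0012] q [-3.690e-01  1.810e-01 -3.310e-01  1.054e+00  1.000e-03  2.821e+00] F [-4.1  0.6 13. ] w 0.272
twist norm [ 0.0003 -0.0016  0.0002]
travel now-frame [-0.03 -0.02 -0.  ] after-twist [-0.03 -0.02 -0.  ]
```

>>> play_rows:
  motion:
    - {"travel": [0, 0, 0.06], "twist": [0, 0, 0]}
    - {"travel": [0, 0, 0], "twist": [0, 0, 0]}
    - {"travel": [0, 0, 0], "twist": [0, 0, 0]}

```text
time: 20.9
position: [0.4946, -0.1912, 0.0709]
eef_rot: [[0.999, -0.049, 0.006], [-0.049, -0.999, -0.002], [0.006, 0.001, -1.0]]
wrist_force: [-8.8, 2.7, 23.7]
gripper_width: 0.273
```

```bash
python3 go.py .4939 -.1907 .071 -2.85;python3 - <<'E'
from h import *
from bench import eyes
a=eyes.snapshot("scene");pickle.dump(a,open('scene6.pkl','wb'))
crop(a,225,220,320,315,6,'pics/s21.png')
E
```

```text
t 20.9 p [ 0.4946 -0.1912  0.0709] a -2.81 tilt [ 0.0058 -0.0015] q [-3.690e-01  1.800e-01 -3.320e-01  1.053e+00  1.000e-03  2.821e+00] F [-8.8  2.7 23.7] w 0.273
twist norm [ 0.0004 -0.0019  0.0002]
travel now-frame [-0.03 -0.02 -0.  ] after-twist [-0.03 -0.02 -0.  ]
```

View pics/s21.png

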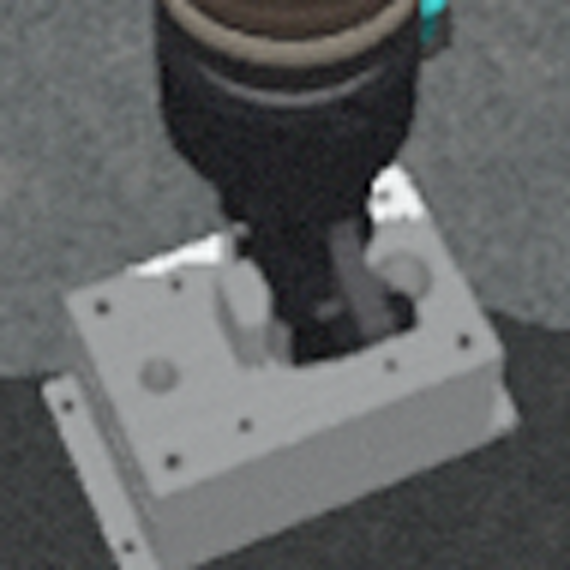

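>>> play_rows:
  motion:
    - {"travel": [-0.06, -0.02, 0], "twist": [0.0004, -0.002, 0]}
    - {"travel": [0, 0, 0], "twist": [0, 0, 0]}
    - {"travel": [0, 0, 0], "twist": [0, 0, 0]}

```text
time: 21.25
position: [0.4946, -0.1912, 0.071]
eef_rot: [[0.999, -0.049, 0.002], [-0.049, -0.999, -0.001], [0.002, 0.001, -1.0]]
wrist_force: [-3.4, 1.0, 18.5]
gripper_width: 0.268
```

```bash
python3 go.py .4939 -.1907 .071 -2.85;python3 - <<'E'
from h import *
from bench import eyes,manip
print(manip.read_state()["wrist_torque"])
a=eyes.snapshot("scene");pickle.dump(a,open('scene6.pkl','wb'))
crop(a,228,262,318,317,8.5,'pics/s22.png')
b=eyes.snapshot("top");crop(b,290,170,370,260,6,'pics/t22.png')
E
```

```text
t 21.25 p [ 0.4946 -0.1912  0.071 ] a -2.81 tilt [ 0.002  -0.0009] q [-0.369  0.183 -0.328  1.057 -0.     2.822] F [-3.4  1.  18.5] w 0.268
twist norm [ 0.0003 -0.0007  0.0002]
travel now-frame [-0.03 -0.02 -0.  ] after-twist [-0.03 -0.02 -0.  ]
[-0.02412771  0.58918242 -0.03813932]
```

View pics/s22.png

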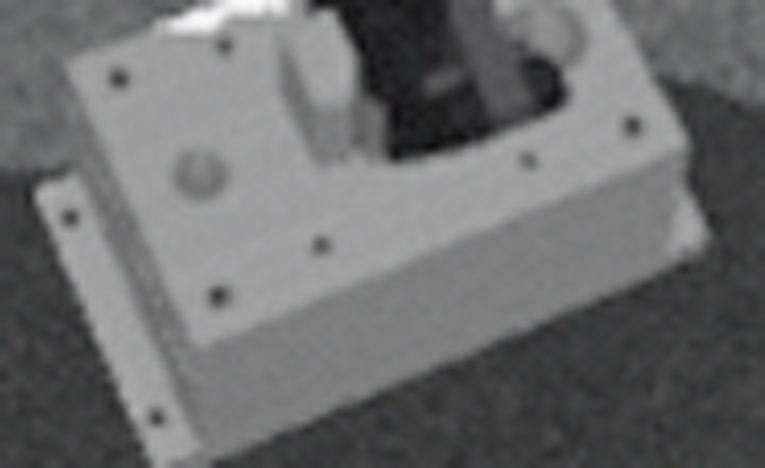

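View pics/t22.png

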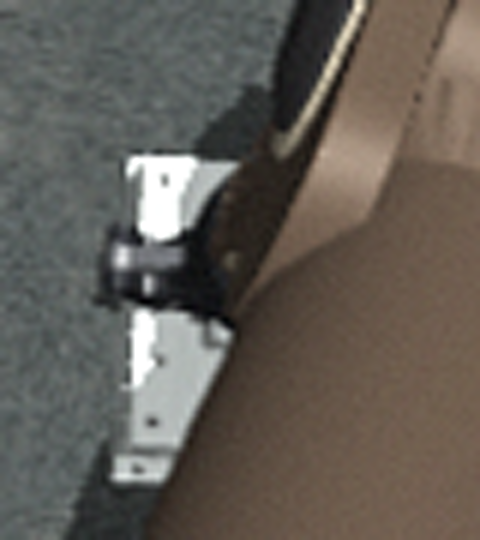

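>>> play_rows:
  motion:
    - {"travel": [-0.03, 0, 0.04], "twist": [0, -0.0006, 0]}
    - {"travel": [0, 0, 0], "twist": [0, 0, 0]}
    - {"travel": [0, 0, 0], "twist": [0, 0, 0]}
    - {"travel": [0, 0, 0], "twist": [0, 0, 0]}
    - {"travel": [0, 0, 0], "twist": [0, 0, 0]}

```text
time: 21.85
position: [0.4946, -0.1912, 0.0709]
eef_rot: [[0.999, -0.049, 0.002], [-0.049, -0.999, -0.001], [0.002, 0.001, -1.0]]
wrist_force: [-4.3, 1.6, 23.9]
gripper_width: 0.267
```

```bash
python3 go.py .4939 -.1907 .071 -2.85;python3 - <<'E'
from h import *
from bench import eyes,manip
print(manip.read_state()["wrist_torque"])
a=eyes.snapshot("scene")
f=lambda u,c0,r0,k:[np.array([(x+.5)/k-.5+c0,(y+.5)/k-.5+r0]) for x,y in u]
Q=np.array([dark(a,p,2) for p in f([(119,77),(632,125),(219,296)],228,262,8.5)])
L=np.array([[.4421,-.1565],[.5431,-.2236],[.4392,-.2188]])
for z in(.062,.064,.066): print(z,(onplane(a,Q,z)[:,:2]-L).round(4).tolist())
cv2.imwrite('pics/s23.png',cv2.resize(a["frame"][:,:,::-1],(800,600)))
E
```

```text
t 21.85 p [ 0.4946 -0.1912  0.0709] a -2.81 tilt [ 0.0021 -0.001 ] q [-0.369  0.183 -0.329  1.057 -0.     2.822] F [-4.3  1.6 23.9] w 0.267
twist norm [ 0.0003 -0.0007  0.0002]
travel now-frame [-0.03 -0.02 -0.  ] after-twist [-0.03 -0.02 -0.  ]
[ 0.20179954  0.59843176 -0.03703228]
0.062 [[0.0007, -0.0013], [0.0011, 0.0006], [0.0004, 0.0011]]
0.064 [[0.0003, -0.0024], [0.0004, -0.0002], [0.0, 0.0002]]
0.066 [[-0.0001, -0.0034], [-0.0002, -0.0011], [-0.0003, -0.0006]]
```

View pics/s23.png

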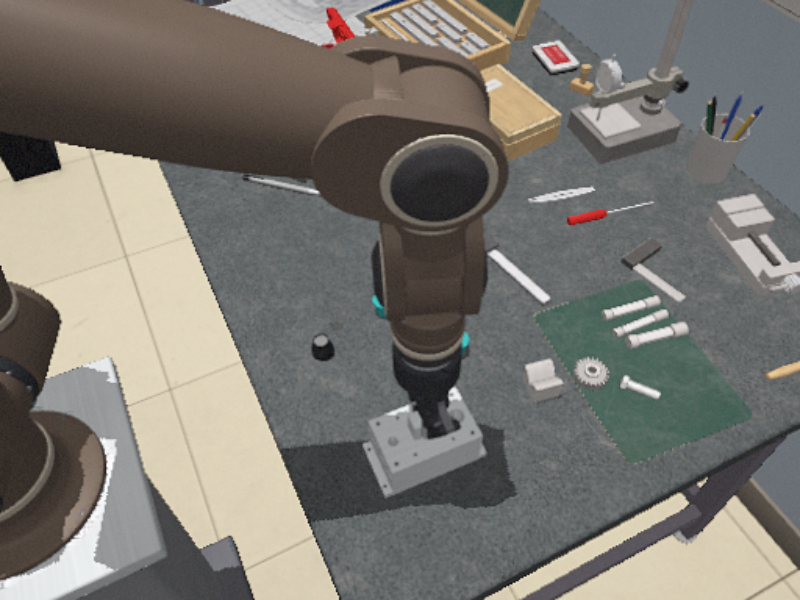

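The mould is shut: the scene view shows no gap at (425,450), and the plate's screw holes fit best at about z = 64 mm. The push holds steady at 24 N on the wrist. The loupe at (322,346) and the V-block at (543,380) haven't moved.

```bash
python3 -c "
from bench import manip
print(manip.job_done()); s=manip.read_state(); print(s['time'],s['position'],s['wrist_force'])"
```

```text
the job is handed in; nothing more can be done
None
the job is handed in; nothing more can be done
```

The mould is shut on the bush and I handed the job in at about 21.9 s, with the arm still gripping the lug and pressing down.

**What I did:** I stood the bronze bush, flange up, in the pocket and checked in both views that it sat level. I then lowered the upper half onto the guide pins, big hole over the thick pin, and pressed it down until it stopped.

**Last checks:**
- **Shut:** the tool stopped at z = 70.9 mm, against 71 mm expected for a shut mould. The last push raised the force but did not lower the tool. No gap showed on the two sides the camera can see.
- **Position:** two of the three plate holes I measured lined up with the lower half's within 0.5 mm. The third was 2.4 mm off in y. I put that down to error in reading the hole, because the pins hold the plate to about 1 mm.
- **Push:** the wrist read 24 N upward, with about 4 N sideways left over.
- **Bystanders:** the loupe and V-block were unmoved in the final picture. The arm hid the setting ring in that picture, but I never went near it.

**What went wrong on the way:**
- One move was refused for a missing field and did nothing.
- While turning with the bush in hand, the last joint came up to its range limit (it read 3.14). That shifted the tool by about 23 mm and tilted it slightly. I corrected both before placing the bush.

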